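# Dry-assemble a laminated mallet

### The job

Dry-assemble the laminated mallet on the white gluing cradle, without glue: on the lower cheek that already lies there, put the round-ended core over the rounded end and the square core over the square end, flush with the cheek's edges; lay the handle between them in the gap, its wide square end flush with the far edge of the head and its shank on the rest; then cover the lot with the upper cheek, its rounded end over the rounded core and its edges flush. Leave it all lying flat and still, and do not shift the tape measure or the flat offcut.

Things in the scene. Friction and masses are not known exactly. Their poses are not given: they have to be found in the camera images.
- cradle: White T-shaped board 12 mm thick, fixed. Origin: on the table under the head's centre; x from handle rest to the head's far edge, y to the head's rounded end, z up. On it, fixed, the lower cheek: brown plate, y -61 (square end) to 61 (rounded end), x -28 to 28 mm, top at z 28. Handle rest: ply block at x -197 to -163, top at z 28, two sloping ears 36 mm apart at the foot, 58 at their tops (z 42).
- core_square: Loose pale block, 56 mm (x) by 41 (y) by 30 high, square corners, 60 g. Origin: centre of its underside, z up. A half turn about z makes no difference. Its place: origin at (0, -40.5, 28) mm in the cradle's frame, 56 mm side along the cradle's x; this leaves a 40 mm gap between the cores.
- core_round: Loose pale block, 56 mm (x) by 41 (y) by 30 high, 55 g; its +y face is rounded (a convex arc, the last 13 mm), its -y face flat, to go beside the handle. Straight sides at x -28 and 28 run from y -20.5 to 7.5. Origin: centre of its underside, z up. Its place: origin at (0, 40.5, 28) mm in the cradle's frame, axes parallel.
- handle: Loose pale eight-sided mallet handle along its x, 240 mm long, 28 thick, long edges bevelled 8 mm, 140 g; 32 mm wide at the square head end (+x), 28 in the middle, 24 at the rounded butt (-x), with a small dark hole on top near the butt. Origin: underside, mid-length, z up; balances near there. Its place: origin at (-92, 0, 28) mm in the cradle's frame, axes parallel.
- top_cheek: Loose brown plate, the upper cheek, same outline as the lower: 122 mm (y) by 56 (x) by 16 thick, square at -y, rounded at +y (the last 13 mm), 90 g. Origin: centre of its underside, z up. Rests on both cores, which stand 2 mm above the handle. Its place: origin at (0, 0, 58) mm in the cradle's frame, axes parallel.
- offcut_4: Bystander, to be left alone: flat brown offcut 50 x 90 x 20 mm, plain rectangle with square ends. Origin: centre of its underside.
- tape_measure: Bystander, to be left alone: yellow tape measure standing on its edge, 37 x 97 mm, 66 mm high. Origin: centre of its underside.
Not all that is in view belongs to the job. Leave any red look-alike of the core_square alone.

How it is judged:
At the end, for the whole second after the job is handed in: On the lower cheek lie both cores, each over its own end (within 10 mm), the handle between them (12 mm), wide end in the head, and the upper cheek on top (12 mm), rounded ends together; all flat (heights 4 mm), in line within 8 degrees, released and still (x of core_square in the frame of cradle between -0.01 and 0.01 m and y of core_square in the frame of cradle between -0.0505 and -0.0305 m and z of core_square in the frame of cradle between 0.024 and 0.032 m and angle between the y axis of each of core_square, core_round, top_cheek and the y axis of cradle, either way round below 0.14 rad and angle between each of core_square, core_round, top_cheek, handle's own z axis and vertical below 0.06 rad and x of core_round in the frame of cradle between -0.01 and 0.01 m and y of core_round in the frame of cradle between 0.0305 and 0.0505 m and z of core_round in the frame of cradle between 0.024 and 0.032 m and x of top_cheek in the frame of cradle between -0.012 and 0.012 m and y of top_cheek in the frame of cradle between -0.012 and 0.012 m and z of top_cheek in the frame of cradle between 0.054 and 0.062 m and x of handle in the frame of cradle between -0.104 and -0.08 m and y of handle in the frame of cradle between -0.012 and 0.012 m and z of handle in the frame of cradle between 0.024 and 0.032 m and angle between the x axis of handle and the x axis of cradle, either way round below 0.14 rad and x of cradle in the frame of handle above 0.04 m and y of cradle in the frame of core_round below -0.02 m and y of core_round in the frame of top_cheek above 0.02 m and linear speed of each of core_square, core_round, handle, top_cheek below 0.02 m/s and angular speed of each of core_square, core_round, handle, top_cheek below 0.2 rad/s); the robot touches nothing.
It fails at once if the flat offcut is shifted by more than 30 mm (distance of offcut_4 from where it was at the start of the episode above 0.03 m).
It fails at once if the tape measure is shifted by more than 30 mm (distance of tape_measure from where it was at the start of the episode above 0.03 m).
It also fails if it takes over 99 s, if anything falls off the work surface, if the arm or the gripper's body presses on something with over 40 N, if the wrist force passes 120 N, or if a joint passes its speed limit or range.

### The arm

A 6-joint arm with a two-finger parallel gripper is mounted at the origin on the work surface; the furniture and walls round the work are solid. World frame = base frame: x ahead of the robot, y to its left, z up, the work surface at z = 0. Lengths are in m, angles in rad, forces in N, time in s.
With the tool pointing down it reaches from about 0.35 to 0.775 m from the base axis. Payload 5.5 kg.
Tool frame: the origin (TCP) lies midway between the tips of the shut fingers; the grasp point (between the pads) lies 19 mm behind it; x points along the fingers, y is the direction in which the jaws open and shut, and the axes are right-handed (so a half turn about x gives the same grasp; the last joint's range is limited). The gripper opens to 85 mm and grips with 20 to 120 N. Pads are 22 mm wide; open, the fingers measure 114 mm over their backs; the gripper's body (76 mm by 85 mm) begins 54 mm behind the grasp point. The pads swing forward as they close: fully open they stand 13 mm farther back than shut.
Start: joints at [-1.386, 0.313, 0.046, 1.304, 0, 1.431], TCP at [0.183, -0.545, 0.231] pointing down, gripper open.
Joint ranges: [-2.76, 2.76], [-0.86, 1.69], [-1.03, 1.26], [-2.2, 2.34], [-1.47, 1.5], [-3.14, 3.14]. Speed limits (rad/s): [2.57, 2.57, 3.14, 3.14, 3.14, 3.14].

### API

Orientations are given as a unit quaternion [x, y, z, w].
In Python, from bench import readout, viewer, ctrl gives the robot as it stands.
- The arm moves only by the tool arm_command, never from a script. Its argument "plan" is one flat list of numbers, 7 for each row, row after row: the turn, a rotation vector about the tool's x, y, z in degrees, then the shift along the tool's x, y, z in cm, then the closure in counts, from 0 (fully open) to 255 (shut). In form: [wx, wy, wz, dx, dy, dz, jaw, wx, wy, wz, dx, dy, dz, jaw, ...]. A call has exactly 5 rows; each row is the pose to reach, as a shift and turn from the pose commanded when the call began, along the tool's axes at that moment; what a row does not reach only later rows make up. A row lasts 1/10 s, in which the tool goes at most 50 mm and 8.59 degrees, less where a joint would pass 70% of its speed; a pose out of reach is approached as far as the arm can. A call with a gripper value outside its range is refused whole. The fingers move at their own pace and stop on an object; "squeeze" is the grip in N (left out, the last holds). Time passes only in rows, so rows that repeat a pose let the fingers close, or fill a call up. It gives the time, the measured TCP pose, the force and the opening at its end, in the units of the state.
- readout.get_state(): the state, without advancing time (a new reading comes with each control period).
- viewer.snapshot(name): name is "side" or "top"; returns the picture (480x640x3 uint8, red, green, blue); there is no depth.
- viewer.calibration(name): a dict with "camera_matrix" (3x3 intrinsics, pixels), "D" ([k1, k2, p1, p2, k3] as OpenCV has them; the pictures are not rectified), "xyz" and "attitude" of the camera in the world. Camera axes: x right, y down, z forward; pixel columns grow to the right and rows downward; lengths in m; the calibration is good to about 2 mm. A picture is of the moment at which its call begins. calibration takes no time and is no camera call.
- ctrl.close_job(): hands the job in, once; it reports no verdict.
The state is a dict: "time": time; "q": joint angles; "qd": joint speeds; "joint_efforts": joint torques, N m; "ee_pos": TCP position; "tool_rot": TCP orientation; "ft_force": force on the tool from outside, world axes, zero at the start; "wrist_torque": the same for the moment, N m; "opening": finger opening in m.
Only numpy, scipy, OpenCV 4.12 (cv2) and the standard library are available. Lean on these libraries where they do the work, as an engineer would, in place of code of your own. Each camera call takes 0.05 s, during which the arm holds its last target.

## Working session

There is one attempt and no reset: what is moved stays moved. The work goes in short steps, Python scripts to look and compute and a tool call to move; the robot and the scene stay as the last step left them, time stands still between calls to the robot, and variables do not carry over. Pictures are saved under pics/ and viewed, and the job is handed in when it is done.

Besides the shell and the picture viewer there is one more tool, called after "Request:" as a command line: name --argument value ..., lists and objects as JSON in quotes. arm_command: Moves the arm, as the interface text tells. Its arguments: {"type":"object","properties":{"plan":{"type":"array"},"squeeze":{"type":"number"}},"required":["plan"]}

```bash
mkdir -p pics; ls
python3 - <<'E'
from bench import readout, viewer, ctrl
import cv2, numpy as np
print(readout.get_state())
for n in ("side","top"):
    im=viewer.snapshot(n); cv2.imwrite(f"pics/{n}0.png",im[:,:,::-1])
    print(n,viewer.calibration(n))
E
```

```text
pics
{'time': 0.0, 'q': array([-1.38560944e+00,  3.12692989e-01,  4.67502518e-02,  1.30396700e+00,
       -5.04345154e-06,  1.43121209e+00]), 'qd': array([ 0.00039523, -0.00069666,  0.00091427, -0.00090983,  0.00066429,
        0.00093574]), 'joint_efforts': array([-7.29213422e-02, -4.48480725e+01,  2.77086890e+01, -3.06838034e-01,
        1.08368371e-03, -6.19699684e-03]), 'ee_pos': array([ 0.18351299, -0.54514014,  0.2318784 ]), 'tool_rot': array([ 0.69780967,  0.11400654, -0.69779894,  0.11463337]), 'ft_force': array([0.50216274, 0.11586981, 0.13619788]), 'wrist_torque': array([0.02532421, 0.01652279, 0.01454475]), 'opening': 0.08517696375753268}
side {'camera_matrix': array([[598.64361082,   0.        , 312.37319264],
       [  0.        , 598.64361082, 235.34535   ],
       [  0.        ,   0.        ,   1.        ]]), 'D': array([-0.04276635,  0.        ,  0.        ,  0.        ,  0.        ]), 'xyz': array([ 0.49523217, -1.32250836,  0.8147794 ]), 'attitude': array([ 0.8779356 ,  0.00720917,  0.00634171, -0.47868245])}
top {'camera_matrix': array([[535.6642483 ,   0.        , 318.786154  ],
       [  0.        , 535.6642483 , 238.35877234],
       [  0.        ,   0.        ,   1.        ]]), 'D': array([-0.07251272,  0.        ,  0.        ,  0.        ,  0.        ]), 'xyz': array([ 0.44222634, -0.16398227,  1.1471344 ]), 'attitude': array([ 0.70995223, -0.70357825,  0.02190009, -0.02158395])}
```

View pics/top0.png

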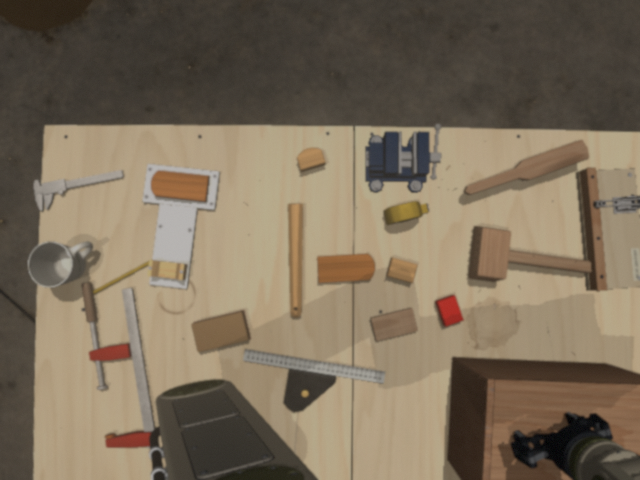

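View pics/side0.png

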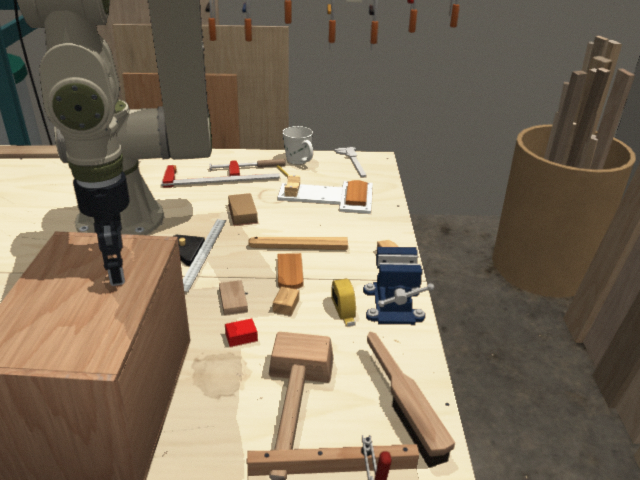

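```bash
cat > h.py <<'E'
from bench import readout, viewer, ctrl
import cv2, numpy as np
from scipy.spatial.transform import Rotation as R
def snap(n,name=None):
    im=viewer.snapshot(n)[:,:,::-1].copy()
    if name: cv2.imwrite(f"pics/{name}.png",im)
    return im
def ray(n,uv):
    c=viewer.calibration(n)
    p=cv2.undistortPoints(np.array(uv,float).reshape(-1,1,2),c["camera_matrix"],c["D"]).reshape(-1,2)
    d=np.c_[p,np.ones(len(p))]@R.from_quat(c["attitude"]).as_matrix().T
    return np.array(c["xyz"]),d
def plane(n,uv,z):
    o,d=ray(n,uv); t=(z-o[2])/d[:,2]; return o+d*t[:,None]
def proj(n,P):
    c=viewer.calibration(n); r=R.from_quat(c["attitude"]).as_matrix()
    q=(np.array(P,float).reshape(-1,3)-c["xyz"])@r
    return cv2.projectPoints(q,np.zeros(3),np.zeros(3),c["camera_matrix"],c["D"])[0].reshape(-1,2)
def crop(im,x0,y0,x1,y1,s,name):
    cv2.imwrite(f"pics/{name}.png",cv2.resize(im[y0:y1,x0:x1],None,fx=s,fy=s,interpolation=cv2.INTER_CUBIC))
E
python3 - <<'E'
from h import *
im=cv2.imread("pics/top0.png")
crop(im,130,150,290,310,5-1,"c1"); crop(im,280,130,480,350,2.7,"c2")
s=cv2.imread("pics/side0.png"); crop(s,210,170,430,350,3.3,"c3")
for p in [(160,185),(305,160),(295,260),(345,268),(402,270),(168,270)]: print(im[p[1],p[0]], plane("top",[p],0.03)[0])
E
```

```text
[ 64 105 155] [0.62116724 0.17301882 0.03      ]
[ 87 129 164] [ 0.676549   -0.13356778  0.03      ]
[ 92 136 175] [ 0.4653759  -0.11499256  0.03      ]
[ 57  95 141] [ 0.44965325 -0.2193369   0.03      ]
[ 76 113 145] [ 0.44645841 -0.33836962  0.03      ]
[107 153 182] [0.44178594 0.15098428 0.03      ]
```

View pics/c1.png

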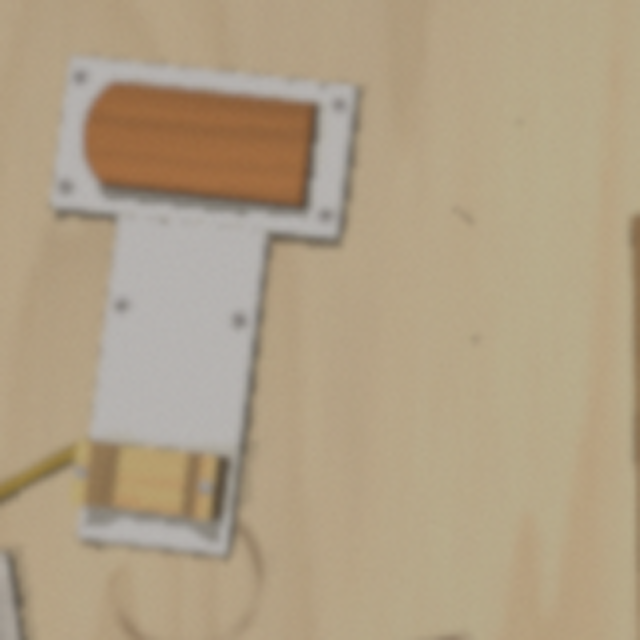

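View pics/c2.png

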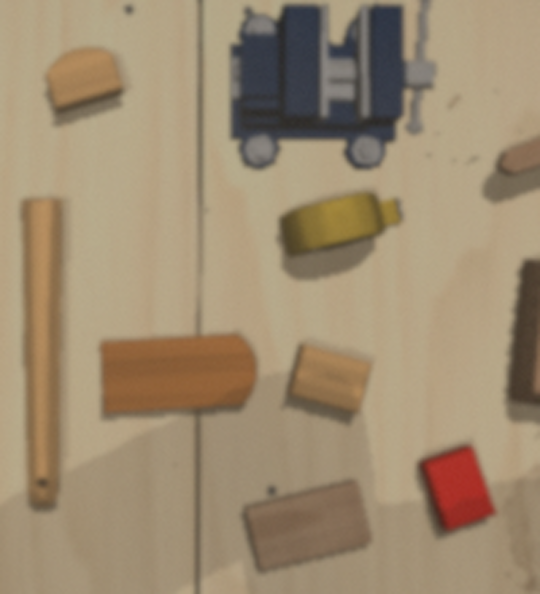

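View pics/c3.png

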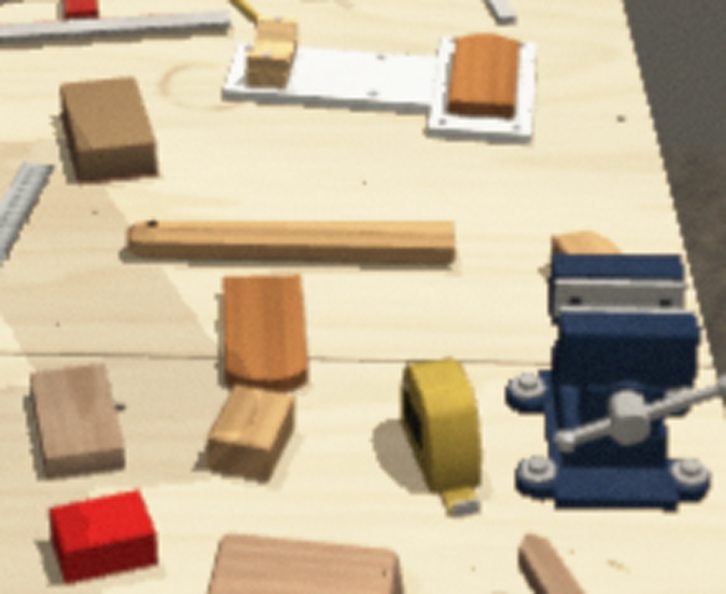

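Run:
```python
from h import *
im=cv2.imread("pics/top0.png")
hsv=cv2.cvtColor(im,cv2.COLOR_BGR2HSV)
b=im.astype(int); 
ratio=(255*(b[:,:,2]-b[:,:,0])/np.maximum(b[:,:,2],1)).clip(0,255).astype(np.uint8)
out=np.hstack([cv2.resize(ratio[130:330,140:430],None,fx=2.7,fy=2.7,interpolation=cv2.INTER_CUBIC)])
cv2.imwrite("pics/ratio.png",out)
for nm,p in dict(tab=(250,200),tab2=(345,310),handle=(295,240),handle2=(296,300),cheek=(345,262),sq=(402,268),rnd=(310,157),low=(185,185),white=(170,230)).items(): print(nm,im[p[1],p[0]],ratio[p[1],p[0]])
```

```text
tab [136 167 183] 65
tab2 [119 147 164] 69
handle [ 94 139 179] 121
handle2 [ 88 130 168] 121
cheek [ 54  92 136] 153
sq [ 78 114 145] 117
rnd [ 88 131 168] 121
low [ 66 105 156] 147
white [177 180 182] 7
```

View pics/ratio.png

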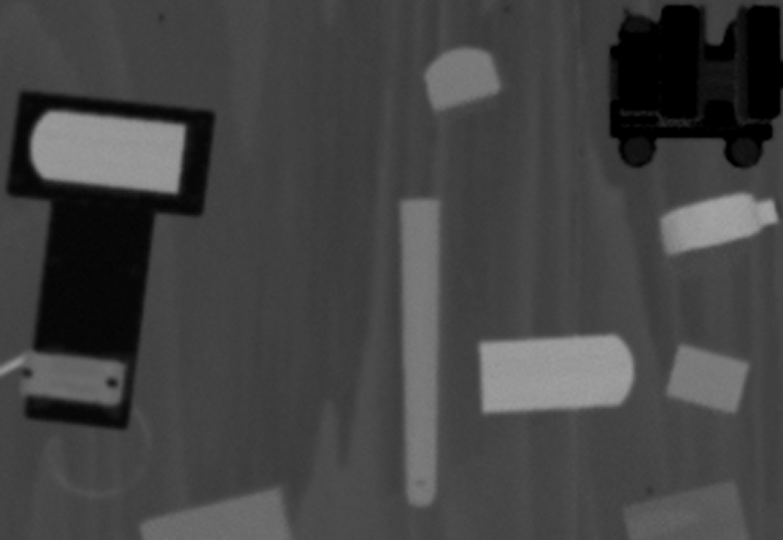

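```bash
cat >> h.py <<'E'
def ratio(im):
    b=im.astype(float); return (255*(b[:,:,2]-b[:,:,0])/np.maximum(b[:,:,2],1)).clip(0,255).astype(np.uint8)
def blob(im,box,th,s=4,hi=256):
    """largest blob contour in box (x0,y0,x1,y1), full-image pixel coords; background ~ lower"""
    x0,y0,x1,y1=box; r=cv2.resize(ratio(im)[y0:y1,x0:x1],None,fx=s,fy=s,interpolation=cv2.INTER_CUBIC)
    m=((r>th)&(r<hi)).astype(np.uint8)
    m=cv2.morphologyEx(m,cv2.MORPH_CLOSE,np.ones((13,13))); m=cv2.morphologyEx(m,cv2.MORPH_OPEN,np.ones((13,13)))
    cs=cv2.findContours(m,cv2.RETR_EXTERNAL,cv2.CHAIN_APPROX_NONE)[0]
    c=max(cs,key=cv2.contourArea).reshape(-1,2)
    return (c+0.5)/s-0.5+[x0,y0]
def fitrect(uv,zb,zt,pca=False):
    """-> centre, angle of long side (rad, world), long, short; uses top camera"""
    cam=np.array(viewer.calibration("top")["xyz"]); H=cam[2]
    P=plane("top",uv,zb)[:,:2].astype(np.float32)
    if pca:
        m=cv2.moments((P*1000-[0,-1000]).astype(np.float32).reshape(-1,1,2)) # mm
        a=0.5*np.arctan2(2*m["mu11"],m["mu20"]-m["mu02"])
    else:
        (c,(w,h),ang)=cv2.minAreaRect(P*1000); a=np.radians(ang)+(0 if w>=h else np.pi/2)
    a=(a+np.pi/2)%np.pi-np.pi/2
    e=np.array([[np.cos(a),np.sin(a)],[-np.sin(a),np.cos(a)]]); ctr=0;L=[]
    for v in e:
        q=(P-cam[:2])@v
        k=(H-zt)/(H-zb)
        lo,hi=np.percentile(q,[0.7,99.3]); lo2=lo*k if lo<0 else lo; hi2=hi*k if hi>0 else hi
        ctr=ctr+v*(lo2+hi2)/2; L.append(hi2-lo2)
    return ctr+cam[:2],a,L
E
python3 - <<'E'
from h import *
im=cv2.imread("pics/top0.png")
for nm,box,th,zb,zt in [("low",(140,165,222,213),77,.012,.028),("round",(290,140,335,180),97,0,.03),("square",(380,250,425,292),95,0,.03),("cheek",(312,245,382,290),112,0,.016),("handle",(280,195,312,325),97,0,.028)]:
    uv=blob(im,box,th)
    for p in (0,1):
        c,a,L=fitrect(uv,zb,zt,p); print(nm,p,c.round(4),np.degrees(a).round(2),np.round(L,4))
E
```

```text
low 0 [0.6218 0.1348] 84.23 [0.1178 0.0541]
low 1 [0.6218 0.1348] 83.78 [0.1179 0.0543]
round 0 [ 0.6844 -0.1434] -72.44 [0.0543 0.0364]
round 1 [ 0.684  -0.1433] -70.09 [0.0545 0.0372]
square 0 [ 0.4465 -0.3394] 75.24 [0.0527 0.0407]
square 1 [ 0.4465 -0.3394] 74.74 [0.0528 0.0407]
cheek 0 [ 0.4503 -0.2221] -86.7 [0.1191 0.0558]
cheek 1 [ 0.4501 -0.222 ] -85.9 [0.1194 0.0557]
handle 0 [ 0.4661 -0.1147] 0.64 [0.2356 0.0275]
handle 1 [ 0.4661 -0.115 ] 0.81 [0.2356 0.0275]
```

```bash
cat >> h.py <<'E'
def yaw(s):
    y=R.from_quat(s["tool_rot"]).as_matrix()[:,1]; return np.degrees(np.arctan2(y[1],y[0]))
def go(xy,jaw,z):
    """print shift/turn needed in tool axes (mm->cm,deg) to reach TCP pose pointing down; jaw angle mod 180 nearest"""
    s=readout.get_state(); Rm=R.from_quat(s["tool_rot"]).as_matrix(); p=np.array(s["ee_pos"])
    d=np.array([xy[0],xy[1],z])-p; y=np.radians(jaw)
    print("t",round(s["time"],2),"pos",p.round(4),"yaw",round(yaw(s),1),"q6",round(s["q"][5],2),"F",s["ft_force"].round(1),"open",round(s["opening"],4))
    for j in (jaw,jaw+180):
        y=np.radians(j); T=np.c_[[0,0,-1],[np.cos(y),np.sin(y),0],np.cross([0,0,-1],[np.cos(y),np.sin(y),0])]
        print(" turn",np.degrees(R.from_matrix(Rm.T@T).as_rotvec()).round(1),"shift cm",(Rm.T@d*100).round(2))
E
python3 - <<'E'
from h import *
s=readout.get_state()
print(R.from_quat(s["tool_rot"]).as_matrix().round(3))
go((.4465,-.3394),-15,.2)
for p in [(.4465,-.3394),(.6178,.0955),(.6809,-.1445),(.6255,.1711),(.4502,-.222),(.6219,.1358)]: print(p,np.degrees(np.arctan2(p[1],p[0])))
E
```

```text
[[ 0.     0.319 -0.948]
 [-0.001 -0.948 -0.319]
 [-1.     0.001  0.   ]]
t 0.1 pos [ 0.1835 -0.5451  0.2319] yaw -71.4 q6 1.43 F [-0.3 -0.   0.5] open 0.0851
 turn [-56.4   0.   -0. ] shift cm [  3.17 -11.11 -31.49]
 turn [123.6  -0.   -0. ] shift cm [  3.17 -11.11 -31.49]
(0.4465, -0.3394) -37.23971406680851
(0.6178, 0.0955) 8.787274959712917
(0.6809, -0.1445) -11.98150059892117
(0.6255, 0.1711) 15.298514021286712
(0.4502, -0.222) -26.24855953422544
(0.6219, 0.1358) 12.317929107546457
```

Request:
arm_command --plan '[-40, 0, 0, 0, -7, -20, 0, -40, 0, 0, 0, -7, -20, 0, -40, 0, 0, 0, -7, -20, 0, -40, 0, 0, 0, -7, -20, 0, -40, 0, 0, 0, -7, -20, 0]' --squeeze 40

```text
time: 0.6
ee_pos: [0.3534, -0.4111, 0.2305]
tool_rot: [0.615, 0.35, -0.614, 0.348]
ft_force: [-0.2, -1.1, -6.4]
opening: 0.0853
```

```bash
python3 -c "
from h import *
go((.4465,-.3394),-15,.1)"
```

```text
t 0.6 pos [ 0.3534 -0.4111  0.2305] yaw -30.8 q6 1.1 F [-0.2 -1.1 -6.4] open 0.0853
 turn [-15.8  -0.1   0.1] shift cm [ 13.07   4.34 -10.89]
 turn [1.642e+02 1.000e-01 2.000e-01] shift cm [ 13.07   4.34 -10.89]
```

Request:
arm_command --plan '[-16, 0, 0, 5, 4.3, -10.9, 0, -16, 0, 0, 5, 4.3, -10.9, 0, -16, 0, 0, 5, 4.3, -10.9, 0, -16, 0, 0, 5, 4.3, -10.9, 0, -16, 0, 0, 5, 4.3, -10.9, 0]'

```text
time: 1.1
ee_pos: [0.4439, -0.3434, 0.1804]
tool_rot: [-0.562, -0.43, 0.562, -0.428]
ft_force: [0.6, -0.0, -6.1]
opening: 0.0851
```

```bash
python3 -c "
from h import *
go((.4465,-.3394),-15,.004)"
```

```text
t 1.1 pos [ 0.4439 -0.3434  0.1804] yaw -15.3 q6 1.04 F [ 0.6 -0.  -6.1] open 0.0851
 turn [-0.3 -0.   0.1] shift cm [17.64  0.18 -0.44]
 turn [1.797e+02 2.000e-01 1.000e-01] shift cm [17.64  0.18 -0.44]
```

Request:
arm_command --plan '[0, 0, 0, 4, 0.2, -0.4, 0, 0, 0, 0, 8, 0.2, -0.4, 0, 0, 0, 0, 11, 0.2, -0.4, 0, 0, 0, 0, 12, 0.2, -0.4, 0, 0, 0, 0, 12, 0.2, -0.4, 0]'

```text
time: 1.6
ee_pos: [0.4457, -0.3411, 0.0604]
tool_rot: [-0.563, -0.429, 0.563, -0.427]
ft_force: [-0.2, -0.7, -6.2]
opening: 0.085
```

```bash
python3 -c "
from h import *
go((.4465,-.3394),-15,.004)
crop(snap('side'),180,200,340,320,5,'s1')"
```

```text
t 1.6 pos [ 0.4457 -0.3411  0.0604] yaw -15.5 q6 1.05 F [-0.2 -0.7 -6.2] open 0.085
 turn [-0.5 -0.1  0.1] shift cm [ 5.64  0.05 -0.18]
 turn [1.795e+02 2.000e-01 1.000e-01] shift cm [ 5.64  0.05 -0.18]
```

View pics/s1.png

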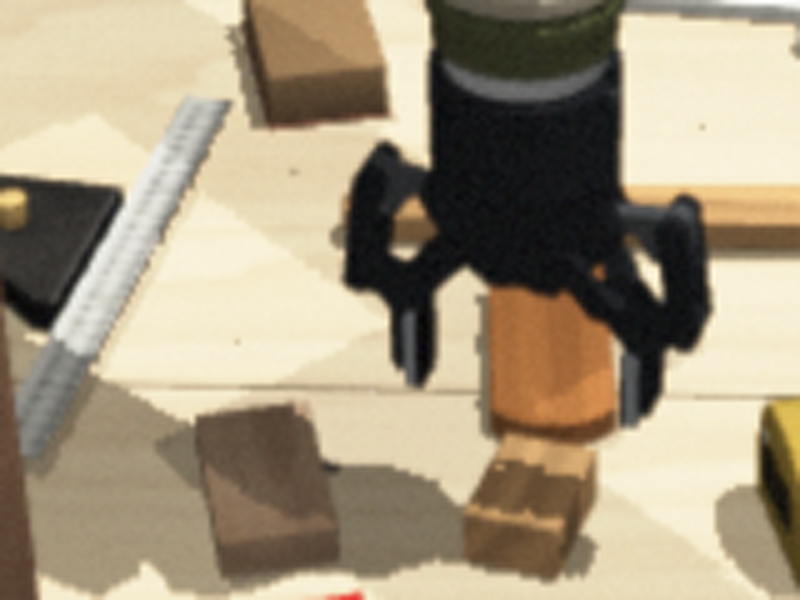

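Request:
arm_command --plan '[0, 0, 0, 3, 0, -0.2, 0, 0, 0, 0, 5, 0, -0.2, 0, 0, 0, 0, 5.7, 0, -0.2, 0, 0, 0, 0, 5.7, 0, -0.2, 80, 0, 0, 0, 5.7, 0, -0.2, 180]' --squeeze 40

```text
time: 2.15
ee_pos: [0.4486, -0.3401, 0.006]
tool_rot: [0.563, 0.428, -0.562, 0.429]
ft_force: [-0.0, 0.9, -6.2]
opening: 0.0591
```

Request:
arm_command --plan '[0, 0, 0, 0, 0, 0, 255, 0, 0, 0, 0, 0, 0, 255, 0, 0, 0, 0, 0, 0, 255, 0, 0, 0, 0, 0, 0, 255, 0, 0, 0, 0, 0, 0, 255]'

```text
time: 2.65
ee_pos: [0.4488, -0.3401, 0.006]
tool_rot: [0.563, 0.427, -0.562, 0.43]
ft_force: [-2.3, -0.1, 6.9]
opening: 0.0402
```

Request:
arm_command --plan '[0, 0, 0, -3, 0, 0, 255, 0, 0, 0, -7, 0, 0, 255, 0, 0, 0, -11, 0, 0, 255, 0, 0, 0, -13, 0, 0, 255, 0, 0, 0, -13, 0, 0, 255]'

```text
time: 3.15
ee_pos: [0.4491, -0.3402, 0.1371]
tool_rot: [0.563, 0.427, -0.562, 0.43]
ft_force: [0.3, -0.7, -7.4]
opening: 0.0403
```

```bash
python3 -c "
from h import *
go((.6178,.0955),84.2,.15)
crop(snap('side'),180,160,340,280,5,'s2')"
```

```text
t 3.15 pos [ 0.4491 -0.3402  0.1371] yaw -15.4 q6 1.05 F [ 0.3 -0.7 -7.4] open 0.0403
 turn [-99.6   0.3  -0.1] shift cm [ -1.39   4.71 -46.48]
 turn [80.4 -0.1 -0.3] shift cm [ -1.39   4.71 -46.48]
```

View pics/s2.png

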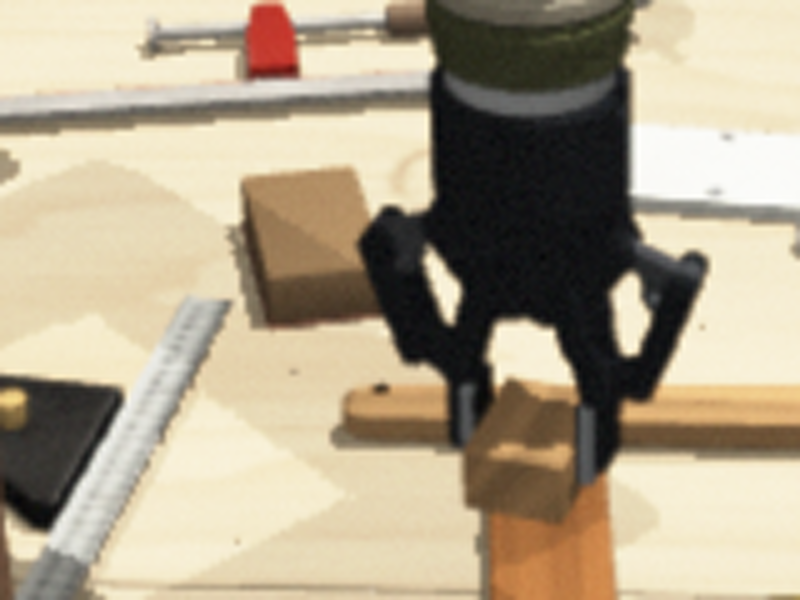

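Request:
arm_command --plan '[-42, 0, 0, 0, 2.4, -23.2, 255, -42, 0, 0, 0, 2.4, -23.2, 255, -42, 0, 0, 0, 2.4, -23.2, 255, -42, 0, 0, 0, 2.4, -23.2, 255, -42, 0, 0, 0, 2.4, -23.2, 255]'

```text
time: 3.7
ee_pos: [0.5313, -0.118, 0.1314]
tool_rot: [0.369, 0.605, -0.369, 0.601]
ft_force: [-0.8, -1.2, -5.9]
opening: 0.0406
```

```bash
python3 -c "
from h import *
go((.6178,.0955),84.2,.13)"
```

```text
t 3.7 pos [ 0.5313 -0.118   0.1314] yaw 27.1 q6 0.73 F [-0.8 -1.2 -5.9] open 0.0406
 turn [-57.1  -0.3   0. ] shift cm [  0.15  17.42 -15.08]
 turn [122.9   0.    0.3] shift cm [  0.15  17.42 -15.08]
```

Request:
arm_command --plan '[-42, 0, 0, 0, 17.2, -15, 255, -42, 0, 0, 0, 17.2, -15, 255, -42, 0, 0, 0, 17.2, -15, 255, -42, 0, 0, 0, 17.2, -15, 255, -42, 0, 0, 0, 17.2, -15, 255]'

```text
time: 4.2
ee_pos: [0.6182, 0.0932, 0.1309]
tool_rot: [0.128, 0.697, -0.128, 0.694]
ft_force: [-0.9, -0.5, -5.9]
opening: 0.0402
```

```bash
python3 -c "
from h import *
go((.6178,.0955),84.2,.13)"
```

```text
t 4.2 pos [0.6182 0.0932 0.1309] yaw 69.1 q6 0.39 F [-0.9 -0.5 -5.9] open 0.0402
 turn [-15.1  -0.2   0. ] shift cm [ 0.09  0.2  -0.12]
 turn [164.9   0.    0.4] shift cm [ 0.09  0.2  -0.12]
```

Request:
arm_command --plan '[-8, 0, 0, 1, 0.2, 0, 255, -15.2, 0, 0, 3, 0.2, 0, 255, -15.2, 0, 0, 4, 0.2, 0, 255, -15.2, 0, 0, 4, 0.2, 0, 255, -15.2, 0, 0, 4, 0.2, 0, 255]'

```text
time: 4.7
ee_pos: [0.619, 0.0911, 0.0933]
tool_rot: [0.039, 0.707, -0.039, 0.705]
ft_force: [-0.5, -0.2, -6.5]
opening: 0.0399
```

Run:
```python
from h import *
go((.6178,.0955),84.2,.035)
im=cv2.imread("pics/top0.png")
w=(ratio(im)<35)&(im.min(2)>140); w=w.astype(np.uint8)
# stem rows 215..255: left/right edges subpixel
L=[];Rr=[]
for y in range(218,256):
    r=ratio(im)[y,130:225].astype(float)
    ks=np.where(r<37)[0]; a,b=ks[0],ks[-1]
    xa=130+a-1+(r[a-1]-37)/(r[a-1]-r[a]); xb=130+b+(37-r[b])/(r[b+1]-r[b]); L.append((xa,y));Rr.append((xb,y))
for E_,z in ((L,.012),(Rr,0.006)):
    P=plane("top",E_,z)[:,:2].astype(np.float32); v=cv2.fitLine(P,cv2.DIST_HUBER,0,.01,.01).ravel(); print("edge angle",np.degrees(np.arctan2(v[1],v[0])), v[2:])
crop(snap('top'),130,140,290,260,5,'t3'); crop(snap('side'),270,140,430,260,5,'s3')
```

```text
t 4.7 pos [0.619  0.0911 0.0933] yaw 83.7 q6 0.13 F [-0.5 -0.2 -6.5] open 0.0399
 turn [-0.5 -0.1  0. ] shift cm [ 5.83  0.43 -0.15]
 turn [179.5   0.    0.2] shift cm [ 5.83  0.43 -0.15]
edge angle -5.849857 [0.51726156 0.18632714]
edge angle -5.649366 [0.51409066 0.10472925]
```

View pics/t3.png

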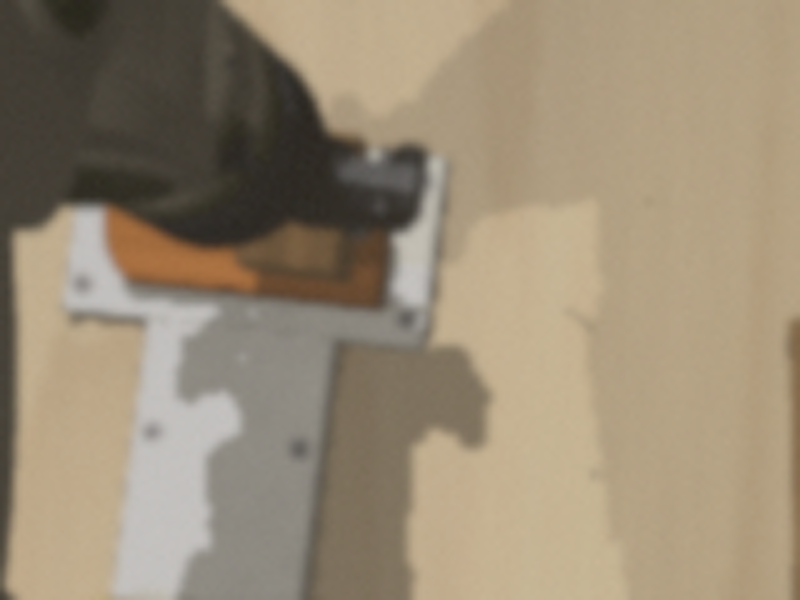

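View pics/s3.png

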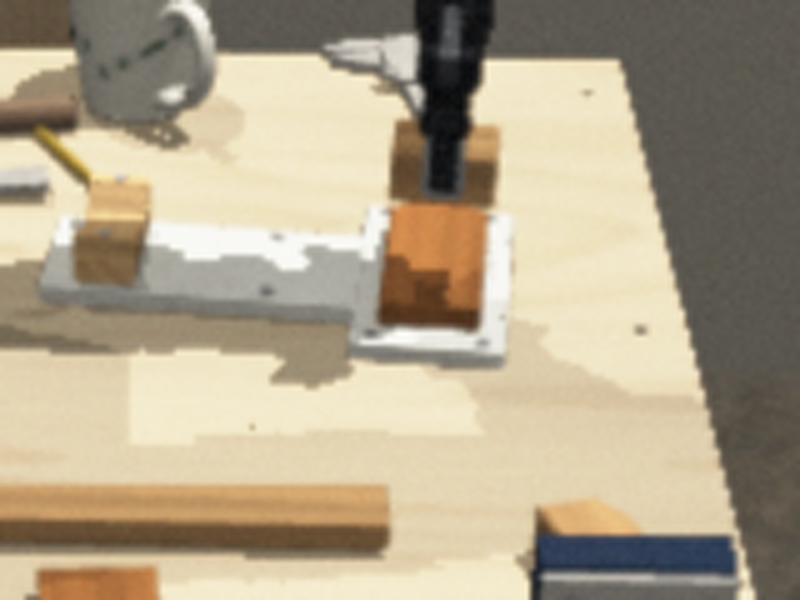

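Request:
arm_command --plan '[-0.5, 0, 0, 2, 0.4, -0.1, 255, -0.5, 0, 0, 4, 0.4, -0.1, 255, -0.5, 0, 0, 4.9, 0.4, -0.1, 255, -0.5, 0, 0, 4.9, 0.4, -0.1, 255, -0.5, 0, 0, 4.9, 0.4, -0.1, 255]'

```text
time: 5.3
ee_pos: [0.6197, 0.0953, 0.0461]
tool_rot: [0.035, 0.706, -0.035, 0.707]
ft_force: [0.1, 0.2, -6.0]
opening: 0.0398
```

```bash
python3 -c "
from h import *
go((.6178,.0955),84.2,.035)
crop(snap('side'),270,140,430,260,5,'s4')"
```

```text
t 5.3 pos [0.6197 0.0953 0.0461] yaw 84.3 q6 0.12 F [ 0.1  0.2 -6. ] open 0.0398
 turn [ 0.1  0.1 -0. ] shift cm [ 1.11  0.   -0.2 ]
 turn [-1.799e+02  0.000e+00  1.000e-01] shift cm [ 1.11  0.   -0.2 ]
```

View pics/s4.png

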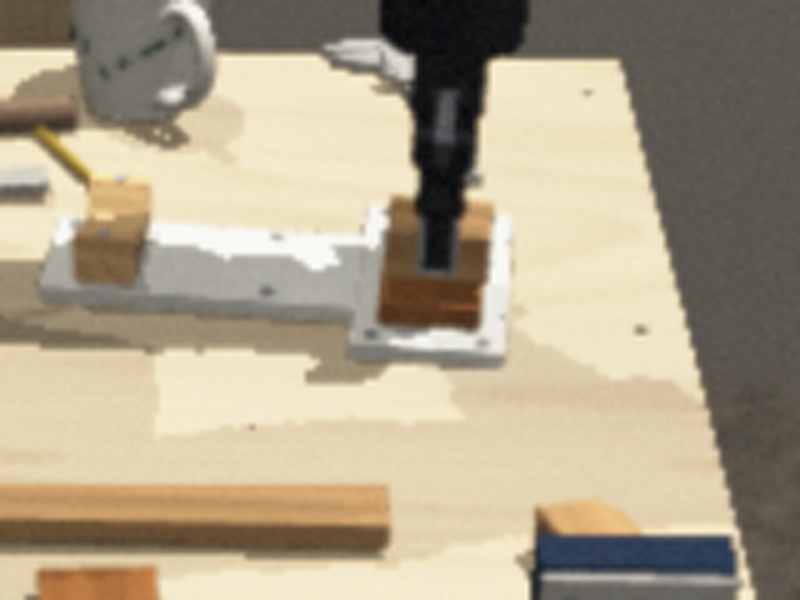

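Request:
arm_command --plan '[0, 0, 0, 0.3, 0, -0.2, 255, 0, 0, 0, 0.7, 0, -0.2, 255, 0, 0, 0, 1.0, 0, -0.2, 255, 0, 0, 0, 1.1, 0, -0.2, 255, 0, 0, 0, 1.1, 0, -0.2, 255]'

```text
time: 5.85
ee_pos: [0.6171, 0.0957, 0.0342]
tool_rot: [0.035, 0.706, -0.035, 0.706]
ft_force: [-0.3, 0.5, -6.7]
opening: 0.0402
```

```bash
python3 -c "
from h import *
go((.6178,.0955),84.2,.034)
crop(snap('side'),310,160,390,220,10,'s5')"
```

```text
t 5.85 pos [0.6171 0.0957 0.0342] yaw 84.3 q6 0.12 F [-0.3  0.5 -6.7] open 0.0402
 turn [ 0.1 -0.   0. ] shift cm [ 0.02 -0.01  0.07]
 turn [-179.9   -0.    -0. ] shift cm [ 0.02 -0.01  0.07]
```

View pics/s5.png

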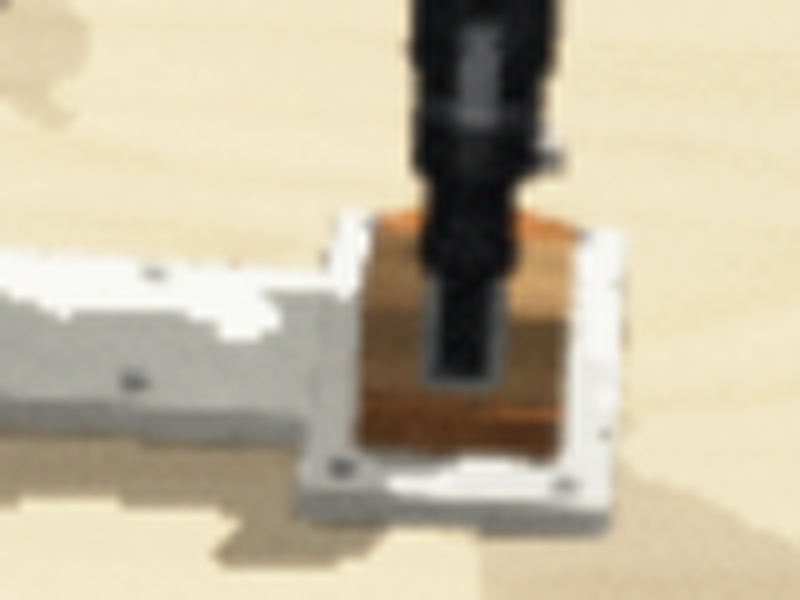

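Request:
arm_command --plan '[0, 0, 0, 0.1, 0, 0, 255, 0, 0, 0, 0.15, 0, 0, 255, 0, 0, 0, 0.15, 0, 0, 110, 0, 0, 0, 0.15, 0, 0, 80, 0, 0, 0, 0.15, 0, 0, 80]'

```text
time: 6.4
ee_pos: [0.6171, 0.0956, 0.0323]
tool_rot: [0.035, 0.706, -0.035, 0.706]
ft_force: [0.0, 0.1, -6.1]
opening: 0.0587
```

Request:
arm_command --plan '[0, 0, 0, 0, 0, 0, 80, 0, 0, 0, -3, 0, 0, 80, 0, 0, 0, -7, 0, 0, 80, 0, 0, 0, -11, 0, 0, 0, 0, 0, 0, -13, 0, 0, 0]'

```text
time: 6.9
ee_pos: [0.6188, 0.0958, 0.1666]
tool_rot: [0.035, 0.704, -0.035, 0.708]
ft_force: [1.1, -1.0, -5.6]
opening: 0.0846
```

```bash
python3 -c "
from h import *
go((.6809,-.1445),109,.15)
crop(snap('side'),310,160,390,220,10,'s6')"
```

```text
t 6.9 pos [0.6188 0.0958 0.1666] yaw 84.3 q6 0.12 F [ 1.1 -1.  -5.6] open 0.0846
 turn [-24.7   0.3   0. ] shift cm [  1.69 -23.29   8.55]
 turn [155.3   0.   -0.4] shift cm [  1.69 -23.29   8.55]
```

View pics/s6.png

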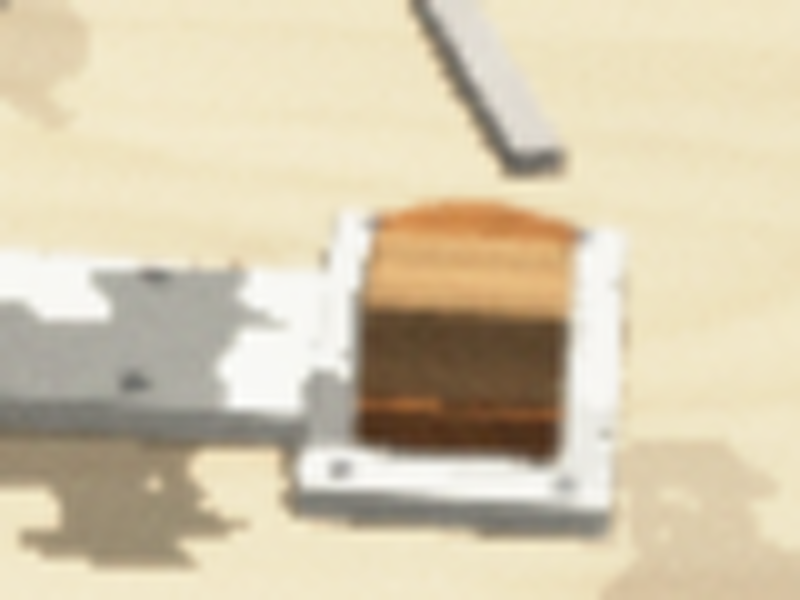

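Request:
arm_command --plan '[-24.7, 0, 0, 1, -23.3, 8.5, 0, -24.7, 0, 0, 1, -23.3, 8.5, 0, -24.7, 0, 0, 1, -23.3, 8.5, 0, -24.7, 0, 0, 1, -23.3, 8.5, 0, -24.7, 0, 0, 1, -23.3, 8.5, 0]'

```text
time: 7.45
ee_pos: [0.6783, -0.1454, 0.1513]
tool_rot: [-0.117, 0.698, 0.117, 0.697]
ft_force: [0.8, 0.7, -6.1]
opening: 0.0858
```

```bash
python3 -c "
from h import *
go((.6809,-.1445),109,.15)
im=snap('top','t7')
c,a,L=fitrect(blob(im,(140,165,222,213),77),.03,.058); print(c,np.degrees(a),L)
crop(im,130,140,290,260,5,'t7c')"
```

```text
t 7.45 pos [ 0.6783 -0.1454  0.1513] yaw 109.0 q6 -0.66 F [ 0.8  0.7 -6.1] open 0.0858
 turn [ 0.  -0.1 -0. ] shift cm [ 0.13 -0.    0.27]
 turn [-1.8e+02  1.0e-01 -1.0e-01] shift cm [ 0.13 -0.    0.27]
[0.62077382 0.15741191] 83.72565460205078 [np.float64(0.053084024748389025), np.float64(0.05130417469261492)]
```

View pics/t7c.png

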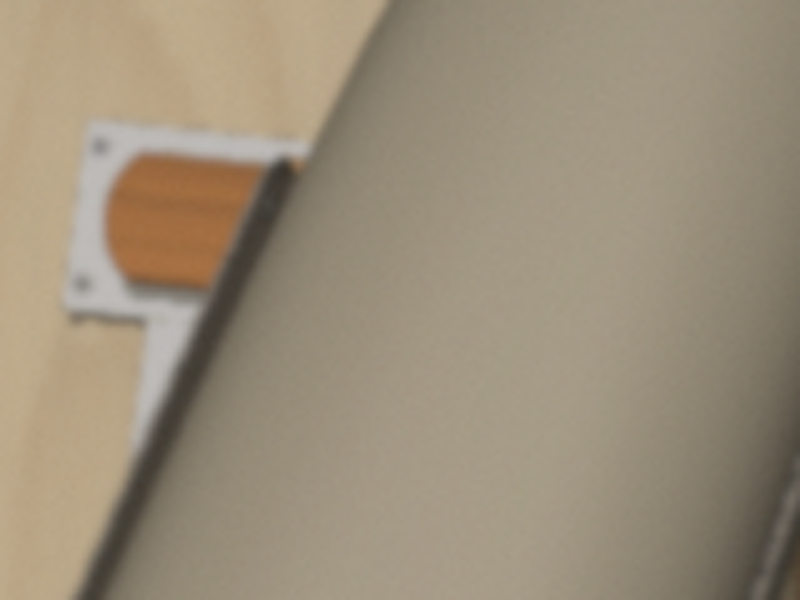

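Request:
arm_command --plan '[0, 0, 0, 4, 0, 0.3, 0, 0, 0, 0, 8, 0, 0.3, 0, 0, 0, 0, 10, 0, 0.3, 0, 0, 0, 0, 10.5, 0, 0.3, 0, 0, 0, 0, 10.5, 0, 0.3, 0]'

```text
time: 8.0
ee_pos: [0.6803, -0.1422, 0.0463]
tool_rot: [-0.116, 0.698, 0.117, 0.697]
ft_force: [0.4, -0.1, -5.4]
opening: 0.0853
```

```bash
python3 -c "
from h import *
go((.6809,-.1445),109,.006)
crop(snap('side'),340,180,440,255,8,'s8')"
```

```text
t 8.0 pos [ 0.6803 -0.1422  0.0463] yaw 109.0 q6 -0.65 F [ 0.4 -0.1 -5.4] open 0.0853
 turn [ 0.  -0.1 -0.1] shift cm [ 4.03 -0.24 -0.01]
 turn [-1.8e+02  1.0e-01 -2.0e-01] shift cm [ 4.03 -0.24 -0.01]
```

View pics/s8.png

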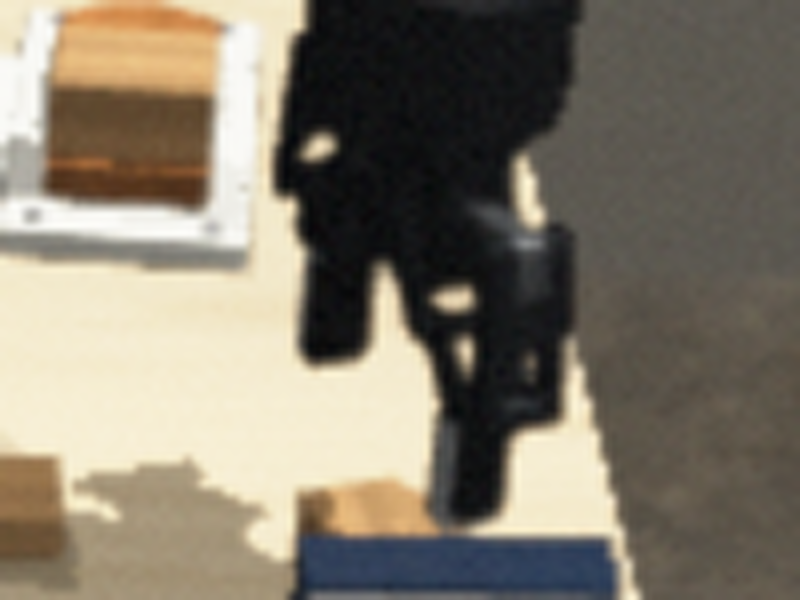

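Request:
arm_command --plan '[0, 0, 0, 2, -0.2, 0, 0, 0, 0, 0, 3.5, -0.2, 0, 0, 0, 0, 0, 4, -0.2, 0, 0, 0, 0, 0, 4, -0.2, 0, 0, 0, 0, 0, 4, -0.2, 0, 60]'

```text
time: 8.55
ee_pos: [0.6823, -0.1446, 0.0086]
tool_rot: [-0.117, 0.697, 0.117, 0.698]
ft_force: [-0.6, 0.2, -6.2]
opening: 0.0733
```

Request:
arm_command --plan '[0, 0, 0, 0, 0, 0, 120, 0, 0, 0, 0, 0, 0, 255, 0, 0, 0, 0, 0, 0, 255, 0, 0, 0, 0, 0, 0, 255, 0, 0, 0, 0, 0, 0, 255]'

```text
time: 9.05
ee_pos: [0.6829, -0.1449, 0.0091]
tool_rot: [-0.117, 0.697, 0.116, 0.698]
ft_force: [-0.4, 0.2, 2.2]
opening: 0.055
```

Request:
arm_command --plan '[0, 0, 0, -3, 0, 0, 255, 0, 0, 0, -7, 0, 0, 255, 0, 0, 0, -11, 0, 0, 255, 0, 0, 0, -13, 0, 0, 255, 0, 0, 0, -13, 0, 0, 255]'

```text
time: 9.55
ee_pos: [0.6837, -0.1452, 0.1412]
tool_rot: [-0.118, 0.696, 0.116, 0.699]
ft_force: [0.6, 0.1, -7.4]
opening: 0.055
```

```bash
python3 -c "
from h import *
go((.6255,.1711),174.2,.15)
crop(snap('side'),340,140,440,215,8,'s9')"
```

```text
t 9.55 pos [ 0.6837 -0.1452  0.1412] yaw 109.0 q6 -0.66 F [ 0.6  0.1 -7.4] open 0.055
 turn [-65.2   0.1   0.3] shift cm [-0.97 31.79  4.81]
 turn [ 1.148e+02  4.000e-01 -1.000e-01] shift cm [-0.97 31.79  4.81]
```

View pics/s9.png

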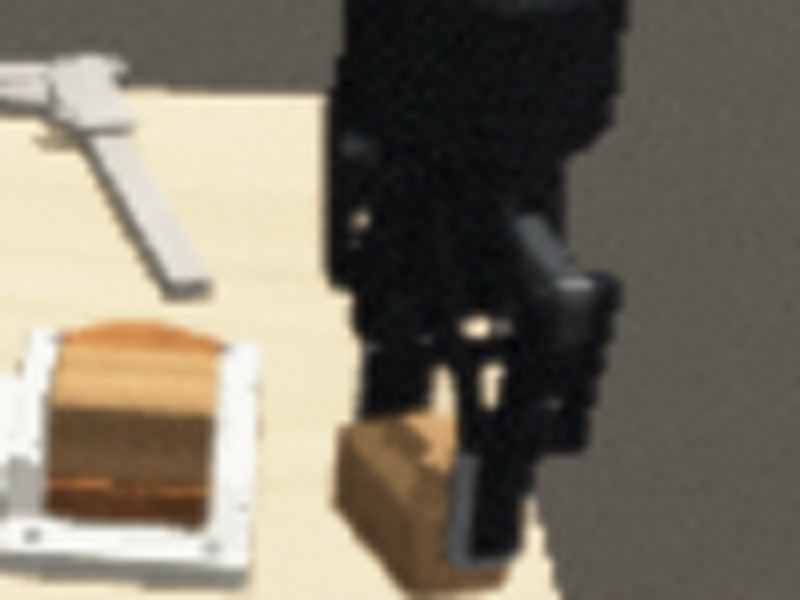

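Request:
arm_command --plan '[-40, 0, 0, 0, 20, 3, 255, -40, 0, 0, 0, 20, 3, 255, -40, 0, 0, 0, 20, 3, 255, -40, 0, 0, 0, 20, 3, 255, -40, 0, 0, 0, 20, 3, 255]'

```text
time: 10.1
ee_pos: [0.6414, 0.0605, 0.1344]
tool_rot: [-0.35, 0.615, 0.354, 0.612]
ft_force: [-0.2, 0.2, -6.6]
opening: 0.055
```

```bash
python3 -c "
from h import *
go((.6257,.1729),174.2,.14)"
```

```text
t 10.1 pos [0.6414 0.0605 0.1344] yaw 149.7 q6 -1.07 F [-0.2  0.2 -6.6] open 0.055
 turn [-24.5  -0.   -0.4] shift cm [-0.52  7.03  8.92]
 turn [155.5  -0.6   0. ] shift cm [-0.52  7.03  8.92]
```

Request:
arm_command --plan '[-24.5, 0, -0.4, 0, 7, 8.9, 255, -24.5, 0, -0.4, 0, 7, 8.9, 255, -24.5, 0, -0.4, 0, 7, 8.9, 255, -24.5, 0, -0.4, 0, 7, 8.9, 255, -24.5, 0, -0.4, 0, 7, 8.9, 255]'

```text
time: 10.6
ee_pos: [0.6297, 0.1664, 0.1354]
tool_rot: [-0.472, 0.528, 0.469, 0.528]
ft_force: [-0.3, 0.3, -6.4]
opening: 0.0549
```

```bash
python3 -c "
from h import *
go((.6257,.1729),174.2,.075)"
```

```text
t 10.6 pos [0.6297 0.1664 0.1354] yaw 173.4 q6 -1.32 F [-0.3  0.3 -6.4] open 0.0549
 turn [-0.8 -0.2  0.2] shift cm [6.04 0.49 0.62]
 turn [179.2   0.3   0.3] shift cm [6.04 0.49 0.62]
```

Request:
arm_command --plan '[-0.8, 0, 0, 2, 0.4, 0.5, 255, -0.8, 0, 0, 5, 0.4, 0.5, 255, -0.8, 0, 0, 6.5, 0.4, 0.5, 255, -0.8, 0, 0, 6.5, 0.4, 0.5, 255, -0.8, 0, 0, 6.5, 0.4, 0.5, 255]'

```text
time: 11.1
ee_pos: [0.6279, 0.1704, 0.0722]
tool_rot: [-0.476, 0.524, 0.472, 0.526]
ft_force: [-0.0, -0.1, -5.9]
opening: 0.055
```

```bash
python3 -c "
from h import *
go((.6257,.1729),174.2,.037)
crop(snap('side'),310,140,390,200,10,'s10')
crop(snap('top'),130,140,290,260,5,'t10')"
```

```text
t 11.1 pos [0.6279 0.1704 0.0722] yaw 174.1 q6 -1.33 F [-0.  -0.1 -5.9] open 0.055
 turn [-0.1 -0.1  0.3] shift cm [3.52 0.26 0.23]
 turn [179.9   0.5   0.2] shift cm [3.52 0.26 0.23]
```

View pics/s10.png

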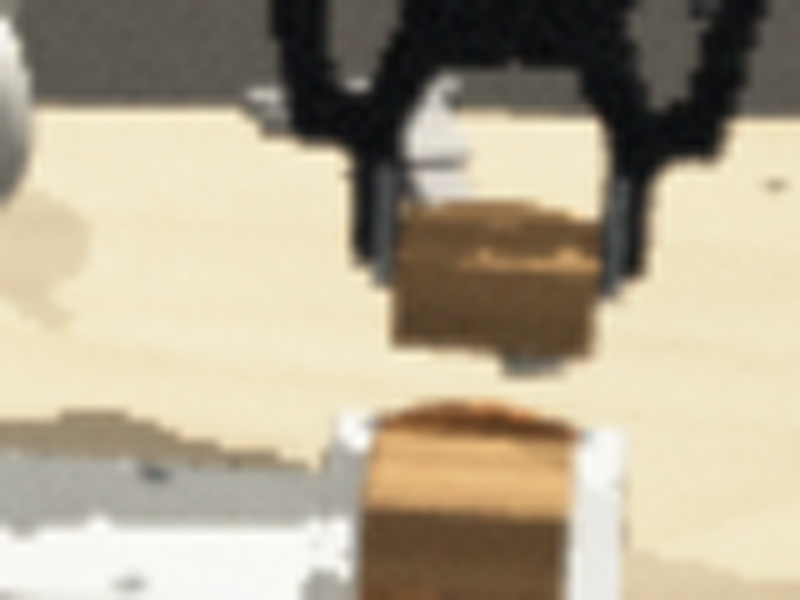

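View pics/t10.png

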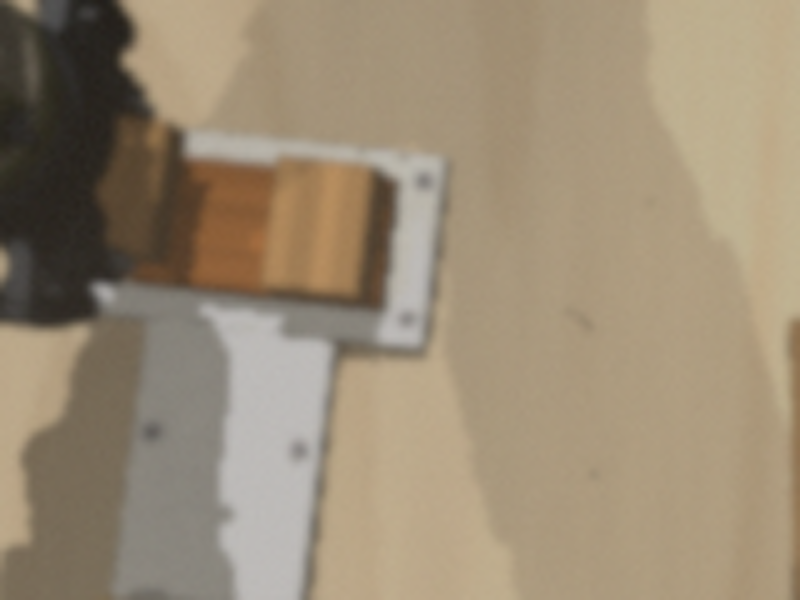

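Request:
arm_command --plan '[0, 0, 0.3, 1, 0.2, 0.2, 255, 0, 0, 0.3, 2, 0.2, 0.2, 255, 0, 0, 0.3, 2.6, 0.2, 0.2, 255, 0, 0, 0.3, 2.6, 0.2, 0.2, 255, 0, 0, 0.3, 2.6, 0.2, 0.2, 255]'

```text
time: 11.7
ee_pos: [0.6261, 0.1741, 0.0463]
tool_rot: [-0.475, 0.524, 0.474, 0.524]
ft_force: [0.4, 0.3, -6.5]
opening: 0.055
```

```bash
cat >> h.py <<'E'
O=np.array([.6219,.1358]);TH=np.radians(-5.8)
def cr(P): # world xy -> cradle
    d=np.array(P)[:,:2]-O; c,s=np.cos(TH),np.sin(TH); return np.c_[d@[c,s],d@[-s,c]]
E
python3 -c "
from h import *
go((.6257,.1729),174.2,.037)
p=np.array([(280,157),(378,163),(362,298),(265,292)])/5+[130-.4,140-.4]
q=cr(plane('top',p,.058)); print((q*1000).round(1), q.mean(0)*1000)
crop(snap('side'),310,140,390,200,10,'s11')
crop(snap('top'),130,160,230,235,8,'t11')"
```

```text
t 11.7 pos [0.6261 0.1741 0.0463] yaw 174.3 q6 -1.32 F [ 0.4  0.3 -6.5] open 0.055
 turn [ 0.1 -0.1  0. ] shift cm [ 0.93  0.02 -0.12]
 turn [-1.799e+02 -1.000e-01 -2.000e-01] shift cm [ 0.93  0.02 -0.12]
[[ 26.5 -21.2]
 [ 28.3 -62. ]
 [-28.  -62.5]
 [-29.9 -22.2]] [ -0.75891158 -42.00374592]
```

View pics/s11.png

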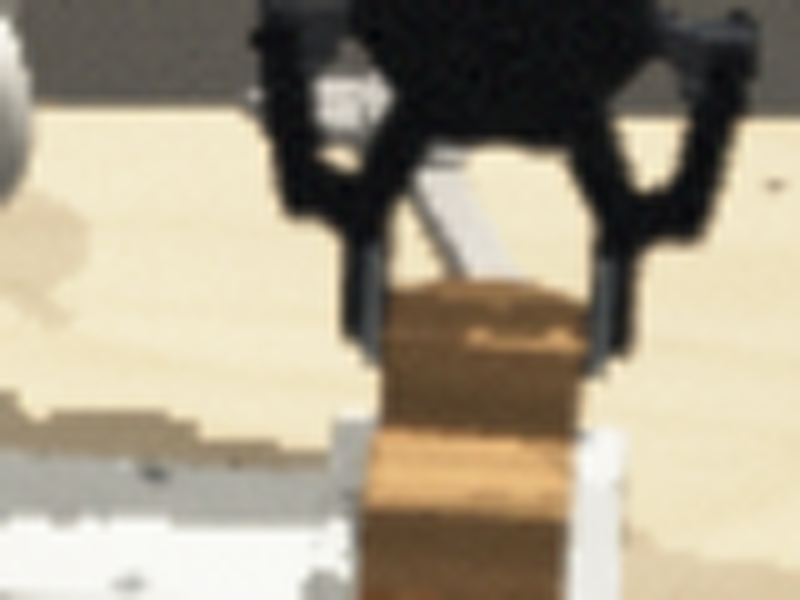

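View pics/t11.png

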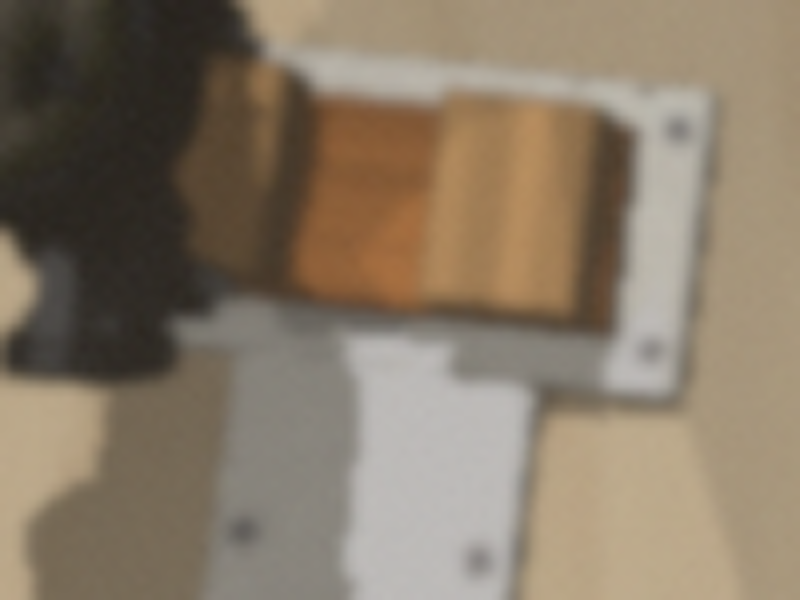

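Request:
arm_command --plan '[0, 0, 0, 0.5, 0, 0, 255, 0, 0, 0, 0.8, 0, 0, 255, 0, 0, 0, 1, 0, 0, 255, 0, 0, 0, 1, 0, 0, 90, 0, 0, 0, 1, 0, 0, 40]'

```text
time: 12.3
ee_pos: [0.6265, 0.174, 0.0368]
tool_rot: [-0.475, 0.524, 0.474, 0.524]
ft_force: [-0.4, -0.2, -6.0]
opening: 0.0678
```

Request:
arm_command --plan '[0, 0, 0, 0, 0, 0, 40, 0, 0, 0, -3, 0, 0, 40, 0, 0, 0, -7, 0, 0, 40, 0, 0, 0, -11, 0, 0, 0, 0, 0, 0, -13, 0, 0, 0]'

```text
time: 12.8
ee_pos: [0.6278, 0.1745, 0.1707]
tool_rot: [-0.476, 0.523, 0.473, 0.526]
ft_force: [0.9, -0.2, -5.7]
opening: 0.0857
```

```bash
python3 -c "
from h import *
go((.4661,-.115),90.7,.15)
crop(snap('side'),310,140,390,200,10,'s12')"
```

```text
t 12.8 pos [0.6278 0.1745 0.1707] yaw 174.3 q6 -1.32 F [ 0.9 -0.2 -5.7] open 0.0857
 turn [83.6  0.3  0.3] shift cm [  1.99  13.24 -30.41]
 turn [-96.4  -0.3   0.3] shift cm [  1.99  13.24 -30.41]
```

View pics/s12.png

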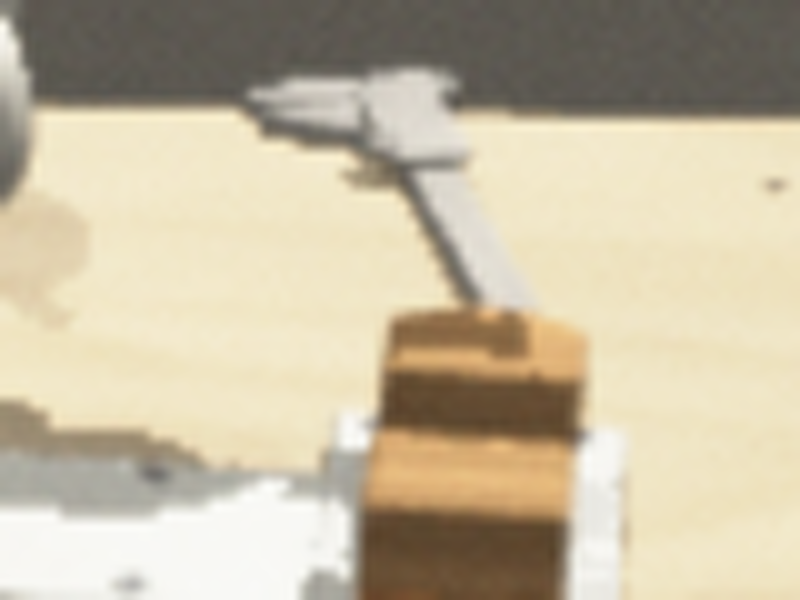

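Placed. Now off to the handle (turn +83.6).

Request:
arm_command --plan '[42, 0, 0, 0, 8, -20, 0, 42, 0, 0, 0, 8, -20, 0, 42, 0, 0, 0, 8, -20, 0, 42, 0, 0, 0, 8, -20, 0, 42, 0, 0, 0, 8, -20, 0]'

```text
time: 13.35
ee_pos: [0.524, -0.0198, 0.1658]
tool_rot: [-0.253, 0.661, 0.251, 0.66]
ft_force: [0.5, 0.2, -6.4]
opening: 0.0857
```

```bash
python3 -c "
from h import *
go((.4661,-.115),90.7,.12)"
```

```text
t 13.35 pos [ 0.524  -0.0198  0.1658] yaw 131.8 q6 -0.92 F [ 0.5  0.2 -6.4] open 0.0857
 turn [41.1 -0.1  0.1] shift cm [  4.61  -3.24 -10.65]
 turn [-1.389e+02 -1.000e-01 -1.000e-01] shift cm [  4.61  -3.24 -10.65]
```

Request:
arm_command --plan '[41.1, 0, 0, 3, -3.2, -10.6, 0, 41.1, 0, 0, 3, -3.2, -10.6, 0, 41.1, 0, 0, 3, -3.2, -10.6, 0, 41.1, 0, 0, 3, -3.2, -10.6, 0, 41.1, 0, 0, 3, -3.2, -10.6, 0]'

```text
time: 13.85
ee_pos: [0.4689, -0.1126, 0.1358]
tool_rot: [-0.005, 0.707, 0.004, 0.707]
ft_force: [-0.6, -0.5, -5.2]
opening: 0.0855
```

```bash
python3 -c "
from h import *
go((.4661,-.115),90.7,.005)
im=snap('top','t13'); crop(im,130,150,230,225,8,'t13c')"
```

```text
t 13.85 pos [ 0.4689 -0.1126  0.1358] yaw 90.8 q6 -0.42 F [-0.6 -0.5 -5.2] open 0.0855
 turn [ 0.1 -0.   0.1] shift cm [13.08 -0.23 -0.28]
 turn [-1.799e+02 -1.000e-01 -0.000e+00] shift cm [13.08 -0.23 -0.28]
```

View pics/t13c.png

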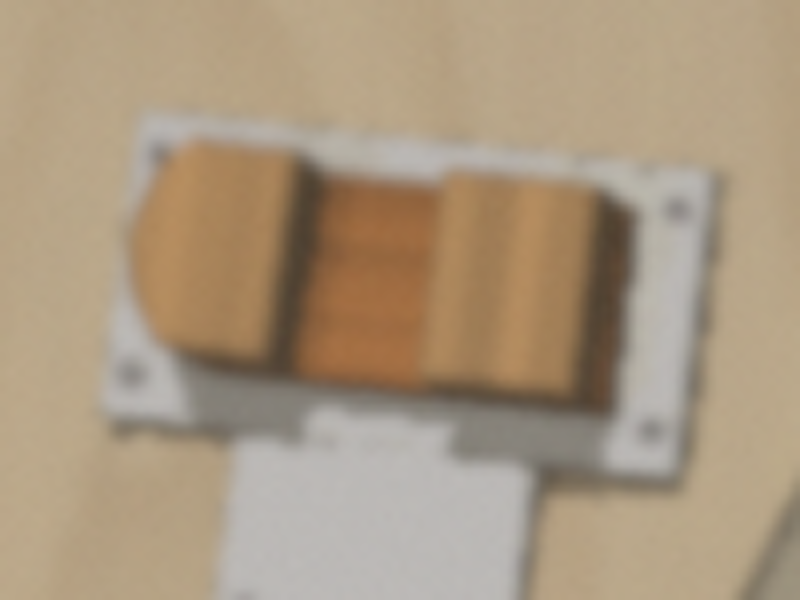

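```bash
python3 -c "
from h import *
f=lambda l: np.array(l)/8+[130-.44,150-.44]
for n,l in (('round',[(303,152),(268,362),(205,140),(172,355),(133,250)]),('sq',[(445,172),(425,387),(602,187),(575,397)])): print(n,(cr(plane('top',f(l),.058))*1000).round(1))
"
```

```text
round [[ 27.6  17.2]
 [-27.7  19. ]
 [ 28.   43.1]
 [-28.5  44.2]
 [ -2.5  58.1]]
sq [[ 26.3 -20.4]
 [-29.7 -22.4]
 [ 26.7 -61.4]
 [-28.1 -61.4]]
```

Request:
arm_command --plan '[0, 0, 0, 4, -0.2, -0.3, 0, 0, 0, 0, 8, -0.2, -0.3, 0, 0, 0, 0, 10, -0.2, -0.3, 0, 0, 0, 0, 10, -0.2, -0.3, 0, 0, 0, 0, 10, -0.2, -0.3, 0]'

```text
time: 14.4
ee_pos: [0.4668, -0.1139, 0.0368]
tool_rot: [-0.008, 0.707, 0.007, 0.707]
ft_force: [0.5, -0.8, -5.9]
opening: 0.0858
```

```bash
python3 -c "
from h import *
go((.4661,-.115),90.7,.005)
crop(snap('side'),240,180,360,270,6,'s14')"
```

```text
t 14.4 pos [ 0.4668 -0.1139  0.0368] yaw 91.3 q6 -0.43 F [ 0.5 -0.8 -5.9] open 0.0858
 turn [0.6 0.  0.1] shift cm [ 3.18 -0.1  -0.08]
 turn [-1.794e+02 -1.000e-01  0.000e+00] shift cm [ 3.18 -0.1  -0.08]
```

View pics/s14.png

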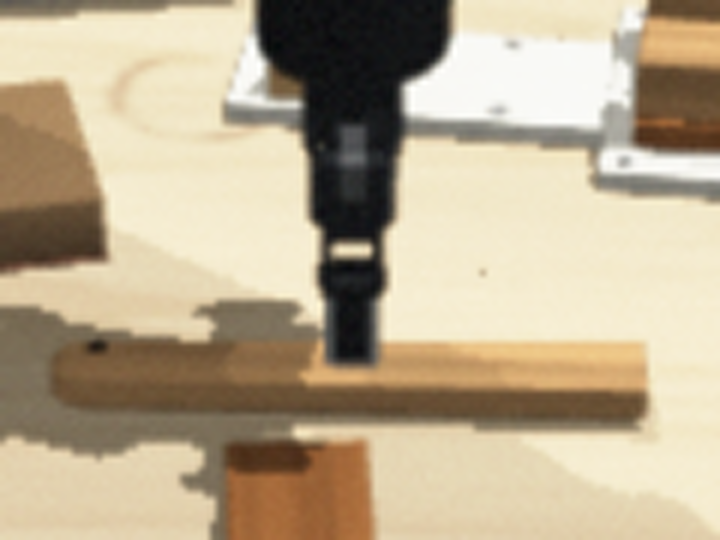

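Request:
arm_command --plan '[0, 0, 0, 0, -0.1, -0.1, 120, 0, 0, 0, 0, -0.1, -0.1, 120, 0, 0, 0, 0, -0.1, -0.1, 120, 0, 0, 0, 1.5, -0.1, -0.1, 120, 0, 0, 0, 3, -0.1, -0.1, 120]'

```text
time: 14.95
ee_pos: [0.4672, -0.1157, 0.0077]
tool_rot: [-0.009, 0.706, 0.006, 0.708]
ft_force: [-0.4, -0.5, -6.0]
opening: 0.0451
```

Request:
arm_command --plan '[0, 0, 0, 0.1, 0, 0, 140, 0, 0, 0, 0.1, 0, 0, 255, 0, 0, 0, 0.1, 0, 0, 255, 0, 0, 0, 0.1, 0, 0, 255, 0, 0, 0, 0.1, 0, 0, 255]'

```text
time: 15.45
ee_pos: [0.4665, -0.1153, 0.0065]
tool_rot: [-0.008, 0.706, 0.007, 0.708]
ft_force: [-0.1, 0.6, -7.4]
opening: 0.0266
```

Request:
arm_command --plan '[0, 0, 0, -3, 0, 0, 255, 0, 0, 0, -7, 0, 0, 255, 0, 0, 0, -11, 0, 0, 255, 0, 0, 0, -13, 0, 0, 255, 0, 0, 0, -13, 0, 0, 255]'

```text
time: 15.95
ee_pos: [0.4684, -0.116, 0.1395]
tool_rot: [-0.009, 0.704, 0.006, 0.71]
ft_force: [0.7, -0.6, -7.8]
opening: 0.0268
```

```bash
python3 -c "
from h import *
go((.5303,.1446),84.2,.15)
crop(snap('side'),240,140,360,230,6,'s15')"
```

```text
t 15.95 pos [ 0.4684 -0.116   0.1395] yaw 91.2 q6 -0.43 F [ 0.7 -0.6 -7.8] open 0.0268
 turn [7.  0.5 0.2] shift cm [-1.13 25.92  6.75]
 turn [-173.    -0.4    0.7] shift cm [-1.13 25.92  6.75]
```

View pics/s15.png

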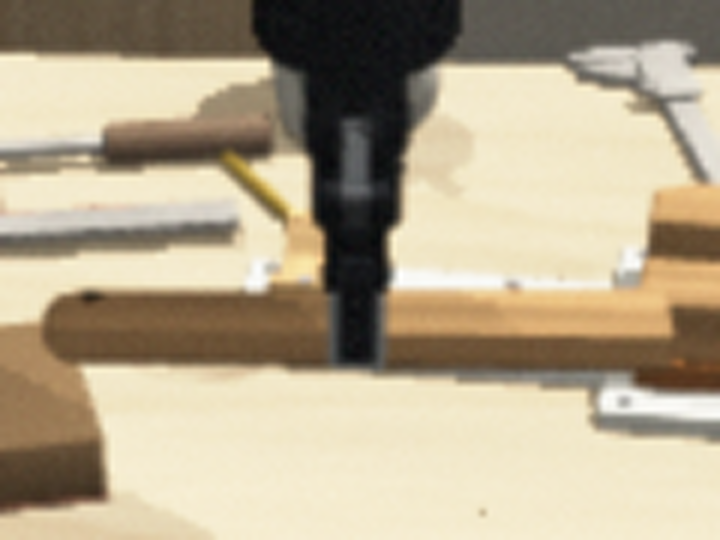

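Request:
arm_command --plan '[7, 0.5, 0.2, -1, 22, 6, 255, 7, 0.5, 0.2, -1, 22, 6, 255, 7, 0.5, 0.2, -1, 22, 6, 255, 7, 0.5, 0.2, -1, 22, 6, 255, 7, 0.5, 0.2, -1, 22, 6, 255]'

```text
time: 16.5
ee_pos: [0.5204, 0.1094, 0.1434]
tool_rot: [0.036, 0.71, -0.034, 0.703]
ft_force: [0.7, -0.2, -8.8]
opening: 0.0269
```

```bash
python3 -c "
from h import *
go((.5303,.1446),84.2,.1)"
```

```text
t 16.5 pos [0.5204 0.1094 0.1434] yaw 84.3 q6 0.15 F [ 0.7 -0.2 -8.8] open 0.0269
 turn [ 0.1 -0.6 -0.1] shift cm [4.34 3.6  0.68]
 turn [-1.799e+02  1.000e-01 -9.000e-01] shift cm [4.34 3.6  0.68]
```

Request:
arm_command --plan '[0, -0.3, 0, 0.5, 3.5, 0.6, 255, 0, -0.3, 0, 1, 3.5, 0.6, 255, 0, -0.3, 0, 3, 3.5, 0.6, 255, 0, -0.3, 0, 4.2, 3.5, 0.6, 255, 0, -0.3, 0, 4.2, 3.5, 0.6, 255]'

```text
time: 17.0
ee_pos: [0.5277, 0.1396, 0.1003]
tool_rot: [0.036, 0.709, -0.036, 0.703]
ft_force: [-0.5, 0.3, -8.5]
opening: 0.0268
```

```bash
python3 -c "
from h import *
go((.5303,.1446),84.2,.065)
crop(snap('side'),260,150,380,240,6,'s16')
crop(snap('top'),130,150,230,300,5,'t16')"
```

```text
t 17.0 pos [0.5277 0.1396 0.1003] yaw 84.2 q6 0.21 F [-0.5  0.3 -8.5] open 0.0268
 turn [-0.  -0.5  0. ] shift cm [3.53 0.52 0.24]
 turn [180.    0.    0.8] shift cm [3.53 0.52 0.24]
```

View pics/s16.png

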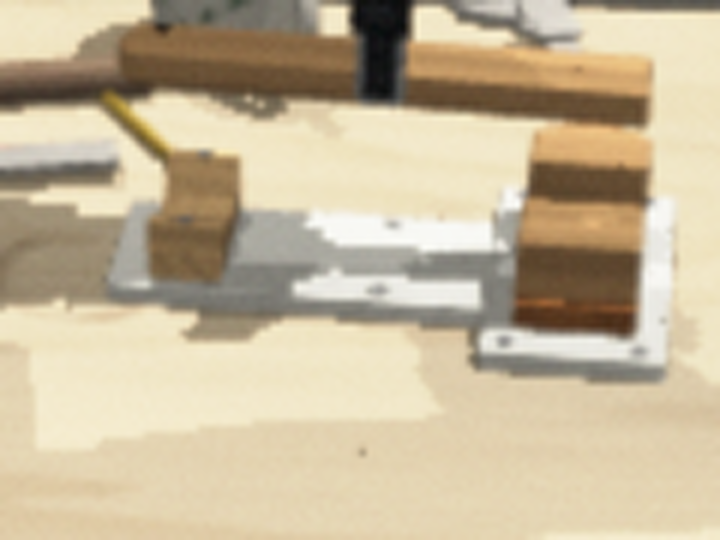

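View pics/t16.png

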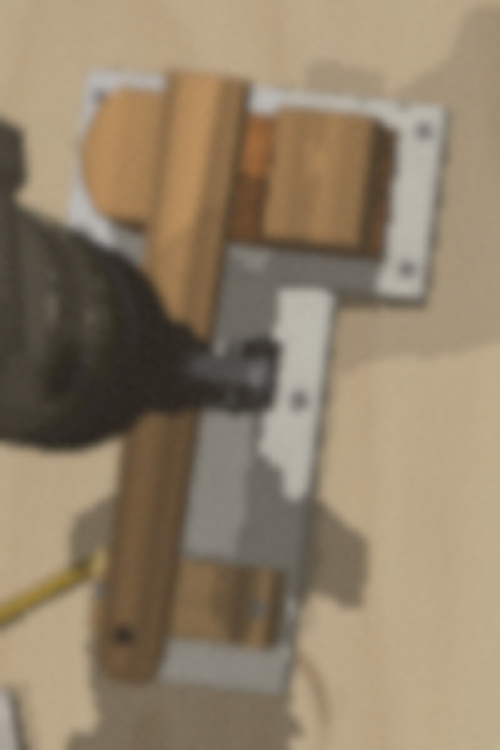

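```bash
python3 -c "
from h import *
f=lambda l: np.array(l)/5+[130-.4,150-.4]
print((cr(plane('top',f([(171,70),(249,81),(100,675),(160,682)]),.11))*1000).round(1))
print(cr([readout.get_state()['ee_pos']])*1000)
"
```

```text
[[  28.2    9.8]
 [  27.1  -21.7]
 [-210.6    6.9]
 [-210.6  -16.9]]
[[-92.05432744  -5.31263962]]
```

Request:
arm_command --plan '[0, -0.4, 0, 0.5, 0.4, 0, 255, 0, -0.4, 0, 1.5, 0.4, 0, 255, 0, -0.4, 0, 3, 0.4, 0, 255, 0, -0.4, 0, 3, 0.4, 0, 255, 0, -0.4, 0, 3, 0.4, 0, 255]'

```text
time: 17.6
ee_pos: [0.5305, 0.1445, 0.0735]
tool_rot: [0.036, 0.705, -0.035, 0.708]
ft_force: [-0.5, 0.5, -7.6]
opening: 0.0267
```

```bash
python3 -c "
from h import *
crop(snap('side'),260,150,380,240,6,'s17')
crop(snap('top'),130,150,230,300,5,'t17')
go((.5303,.1446),84.2,.036)
print(cr([readout.get_state()['ee_pos']])*1000)
"
```

```text
t 17.7 pos [0.5313 0.1446 0.0744] yaw 84.2 q6 0.22 F [-0.4 -0.1 -8. ] open 0.0268
 turn [ 0.   0.3 -0.1] shift cm [ 3.83 -0.02 -0.13]
 turn [-1.8e+02  1.0e-01  5.0e-01] shift cm [ 3.83 -0.02 -0.13]
[[-90.98325542  -0.38175896]]
```

View pics/s17.png

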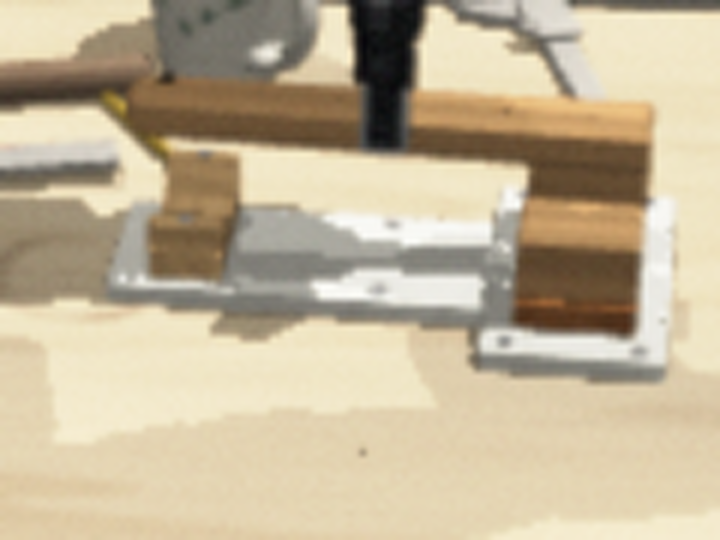

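View pics/t17.png

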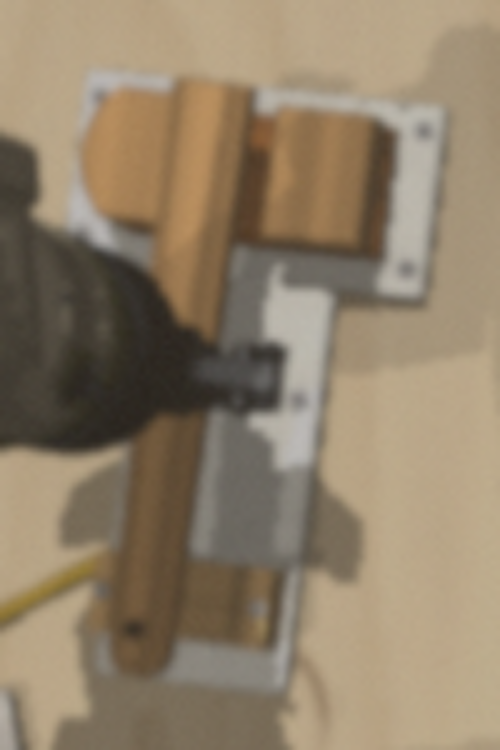

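```bash
python3 -c "
from h import *
f=lambda l: np.array(l)/5+[130-.4,150-.4]
print((cr(plane('top',f([(176,80),(251,88),(110,668),(170,672)]),.086))*1000).round(1))
"
```

```text
[[  28.5   14.8]
 [  28.4  -16.1]
 [-208.9   10.8]
 [-207.7  -13.5]]
```

Request:
arm_command --plan '[0, 0, 0, 0.6, -0.1, -0.1, 255, 0, 0, 0, 1.2, -0.1, -0.1, 255, 0, 0, 0, 1.8, -0.1, -0.1, 255, 0, 0, 0, 2.4, -0.1, -0.1, 255, 0, 0, 0, 2.4, -0.1, -0.1, 255]'

```text
time: 18.2
ee_pos: [0.529, 0.1436, 0.0485]
tool_rot: [0.036, 0.705, -0.035, 0.707]
ft_force: [-0.6, -0.4, -8.5]
opening: 0.0265
```

```bash
python3 -c "
from h import *
crop(snap('side'),260,150,380,240,6,'s18')
crop(snap('top'),130,150,230,225,8,'t18')
go((.5303,.1446),84.2,.036)
print(cr([readout.get_state()['ee_pos']])*1000)
"
```

```text
t 18.3 pos [0.5297 0.1437 0.0494] yaw 84.2 q6 0.22 F [ 0.1  0.2 -7.5] open 0.0265
 turn [ 0.   0.2 -0.1] shift cm [1.34 0.1  0.05]
 turn [-1.8e+02  1.0e-01  4.0e-01] shift cm [1.34 0.1  0.05]
[[-92.56773012  -1.50953242]]
```

View pics/s18.png

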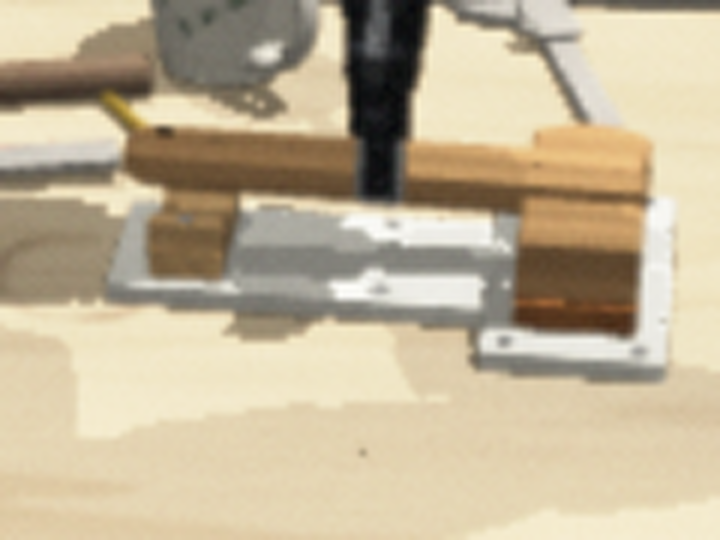

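View pics/t18.png

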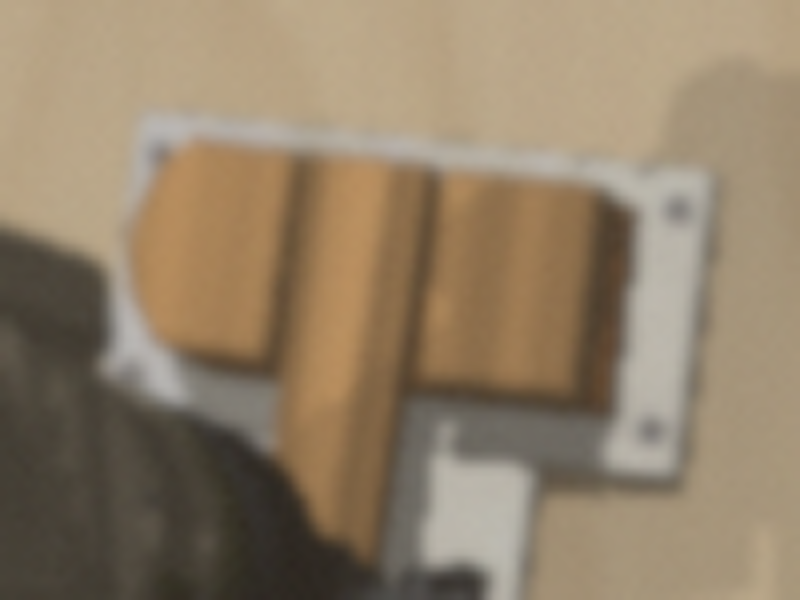

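Request:
arm_command --plan '[0, 0, 0, 0.5, 0.05, 0.1, 255, 0, 0, 0, 1, 0.05, 0.1, 255, 0, 0, 0, 1.3, 0.05, 0.1, 255, 0, 0, 0, 1.4, 0.05, 0.1, 255, 0, 0, 0, 1.4, 0.05, 0.1, 255]'

```text
time: 18.8
ee_pos: [0.5308, 0.1441, 0.0354]
tool_rot: [0.036, 0.705, -0.035, 0.708]
ft_force: [-0.4, -0.2, -8.6]
opening: 0.0266
```

```bash
python3 -c "
from h import *
go((.5303,.1446),84.2,.0345)
print(cr([readout.get_state()['ee_pos']])*1000)
"
```

```text
t 18.8 pos [0.5308 0.1441 0.0354] yaw 84.2 q6 0.22 F [-0.4 -0.2 -8.6] open 0.0266
 turn [ 0.   0.2 -0.1] shift cm [ 0.09  0.05 -0.05]
 turn [-1.8e+02  1.0e-01  4.0e-01] shift cm [ 0.09  0.05 -0.05]
[[-91.4901125   -0.98494726]]
```

Request:
arm_command --plan '[0, 0, 0, 0.1, 0, 0, 255, 0, 0, 0, 0.1, 0, 0, 150, 0, 0, 0, 0.1, 0, 0, 110, 0, 0, 0, 0.1, 0, 0, 80, 0, 0, 0, 0.1, 0, 0, 80]'

```text
time: 19.3
ee_pos: [0.5313, 0.1441, 0.035]
tool_rot: [0.036, 0.704, -0.035, 0.708]
ft_force: [0.2, 0.4, -6.0]
opening: 0.0584
```

Request:
arm_command --plan '[0, 0, 0, 0, 0, 0, 60, 0, 0, 0, -3, 0, 0, 40, 0, 0, 0, -7, 0, 0, 40, 0, 0, 0, -11, 0, 0, 0, 0, 0, 0, -14, 0, 0, 0]'

```text
time: 19.8
ee_pos: [0.5309, 0.1441, 0.1774]
tool_rot: [0.036, 0.704, -0.035, 0.709]
ft_force: [0.4, -0.5, -5.5]
opening: 0.0853
```

```bash
python3 -c "
from h import *
crop(snap('side'),260,150,380,240,6,'s19')
go((.4503,-.223),3.8,.17)
"
```

```text
t 19.85 pos [0.5333 0.1444 0.1822] yaw 84.2 q6 0.22 F [ 1.5  0.  -1.9] open 0.0851
 turn [80.4  0.5 -0.7] shift cm [  1.02 -37.39  -4.57]
 turn [-99.6   0.8   0.6] shift cm [  1.02 -37.39  -4.57]
```

View pics/s19.png

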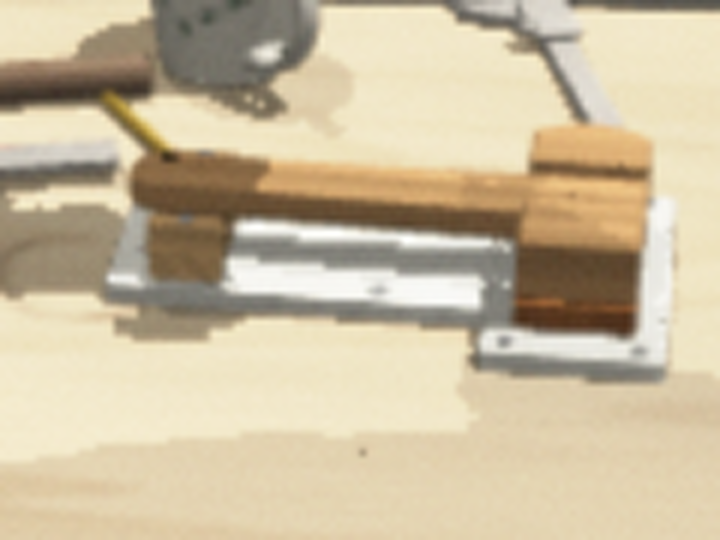

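Handle is seated. Go to the cheek (turn +80).

Request:
arm_command --plan '[40, 0, 0, 0, -22, -3, 0, 40, 0, 0, 0, -22, -3, 0, 40, 0, 0, 0, -22, -3, 0, 40, 0, 0, 0, -22, -3, 0, 40, 0, 0, 0, -22, -3, 0]'

```text
time: 20.35
ee_pos: [0.477, -0.0749, 0.1734]
tool_rot: [0.278, 0.649, -0.277, 0.652]
ft_force: [0.1, 0.0, -6.2]
opening: 0.0854
```

```bash
python3 -c "
from h import *
go((.4503,-.223),3.8,.12)"
```

```text
t 20.35 pos [ 0.477  -0.0749  0.1734] yaw 43.7 q6 0.48 F [ 0.1  0.  -6.2] open 0.0854
 turn [39.9  0.1 -0.2] shift cm [  5.33 -12.18   8.85]
 turn [-1.401e+02  3.000e-01  1.000e-01] shift cm [  5.33 -12.18   8.85]
```

Request:
arm_command --plan '[39.9, 0, 0, 4, -12.1, 8.8, 0, 39.9, 0, 0, 4, -12.1, 8.8, 0, 39.9, 0, 0, 4, -12.1, 8.8, 0, 39.9, 0, 0, 4, -12.1, 8.8, 0, 39.9, 0, 0, 4, -12.1, 8.8, 0]'

```text
time: 20.85
ee_pos: [0.4518, -0.2211, 0.1322]
tool_rot: [0.484, 0.516, -0.482, 0.517]
ft_force: [0.5, 1.5, -5.2]
opening: 0.0858
```

```bash
python3 -c "
from h import *
im=snap('top','t20'); crop(im,130,150,230,300,5,'t20c')
go((.4503,-.223),3.8,.0)"
```

```text
t 20.9 pos [ 0.4521 -0.2202  0.1325] yaw 3.7 q6 0.89 F [-0.9  0.3 -6.3] open 0.0853
 turn [-0.1 -0.1 -0.2] shift cm [13.25 -0.24  0.29]
 turn [179.9  -0.3   0.2] shift cm [13.25 -0.24  0.29]
```

View pics/t20c.png

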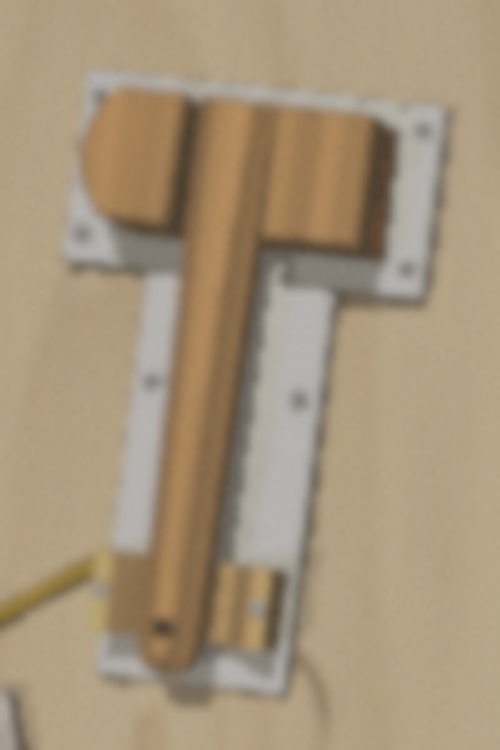

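View pics/t20.png

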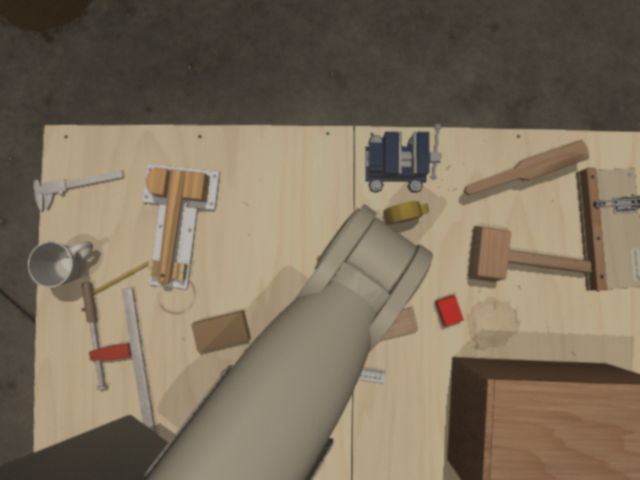

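Request:
arm_command --plan '[0, 0, 0, 4, -0.2, 0.3, 0, 0, 0, 0, 8, -0.2, 0.3, 0, 0, 0, 0, 10, -0.2, 0.3, 0, 0, 0, 0, 10, -0.2, 0.3, 0, 0, 0, 0, 10, -0.2, 0.3, 0]'

```text
time: 21.4
ee_pos: [0.4517, -0.2219, 0.0339]
tool_rot: [0.482, 0.518, -0.479, 0.52]
ft_force: [-0.2, -0.4, -6.4]
opening: 0.0852
```

```bash
python3 -c "
from h import *
crop(snap('side'),230,200,350,290,6,'s21')
go((.4503,-.223),3.8,.0)"
```

```text
t 21.45 pos [ 0.4525 -0.2226  0.0348] yaw 4.4 q6 0.88 F [-0.3  0.6 -5.8] open 0.0852
 turn [ 0.6  0.  -0.3] shift cm [ 3.48 -0.25  0.03]
 turn [-179.4    0.5    0. ] shift cm [ 3.48 -0.25  0.03]
```

View pics/s21.png

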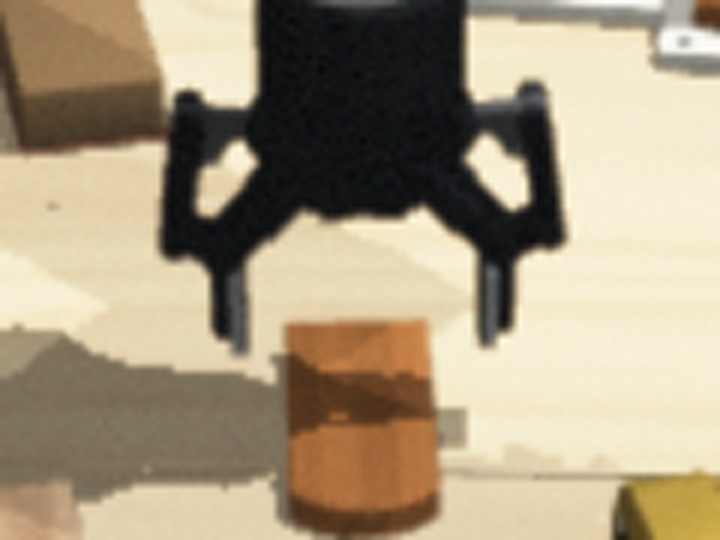

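Request:
arm_command --plan '[0, 0, 0, 1, -0.2, 0, 40, 0, 0, 0, 2, -0.2, 0, 50, 0, 0, 0, 3, -0.2, 0, 50, 0, 0, 0, 3.4, -0.2, 0, 50, 0, 0, 0, 3.4, -0.2, 0, 50]'

```text
time: 21.95
ee_pos: [0.4493, -0.222, -0.0009]
tool_rot: [0.482, 0.518, -0.48, 0.519]
ft_force: [-0.7, 0.4, -6.7]
opening: 0.0689
```

```bash
python3 -c "
from h import *
crop(snap('side'),230,200,350,290,6,'s22')
go((.4503,-.223),3.8,.0)"
```

```text
t 22.0 pos [ 4.497e-01 -2.222e-01 -4.000e-04] yaw 4.3 q6 0.87 F [-0.3  0.5 -5.5] open 0.0688
 turn [ 0.5 -0.1 -0.2] shift cm [-0.04  0.06  0.08]
 turn [-1.795e+02  4.000e-01 -1.000e-01] shift cm [-0.04  0.06  0.08]
```

View pics/s22.png

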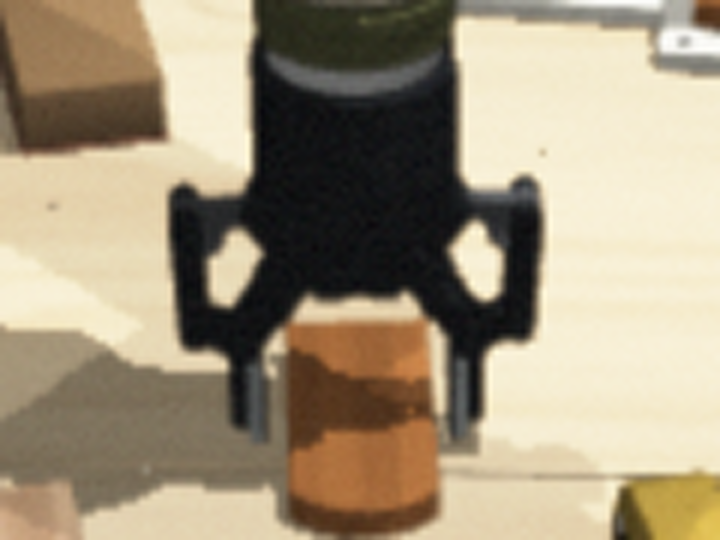

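Straddles well; close, then lift.

Request:
arm_command --plan '[0, 0, 0, 0, 0, 0.1, 80, 0, 0, 0, 0, 0, 0.1, 255, 0, 0, 0, 0, 0, 0.1, 255, 0, 0, 0, 0, 0, 0.1, 255, 0, 0, 0, 0, 0, 0.1, 255]' --squeeze 40

```text
time: 22.5
ee_pos: [0.4505, -0.2238, 0.0006]
tool_rot: [0.482, 0.517, -0.479, 0.52]
ft_force: [-1.1, 0.1, -1.0]
opening: 0.0549
```

```bash
python3 -c "
from h import *
go((.4503,-.223),3.8,.0)"
```

```text
t 22.5 pos [ 0.4505 -0.2238  0.0006] yaw 4.3 q6 0.87 F [-1.1  0.1 -1. ] open 0.0549
 turn [ 0.5  0.  -0.3] shift cm [ 0.06 -0.01 -0.08]
 turn [-179.5    0.5    0. ] shift cm [ 0.06 -0.01 -0.08]
```

Request:
arm_command --plan '[0, 0, 0, -3, 0, 0, 255, 0, 0, 0, -7, 0, 0, 255, 0, 0, 0, -11, 0, 0, 255, 0, 0, 0, -15, 0, 0, 255, 0, 0, 0, -16, 0, 0, 255]'

```text
time: 23.0
ee_pos: [0.4513, -0.2249, 0.164]
tool_rot: [0.483, 0.515, -0.479, 0.522]
ft_force: [-0.2, -0.9, -6.8]
opening: 0.0549
```

```bash
python3 -c "
from h import *
crop(snap('side'),230,140,350,230,6,'s23')
im=cv2.imread('pics/t20.png')
go((.6217,.1345),174.2,.16)"
```

```text
t 23.05 pos [ 0.4511 -0.2248  0.1633] yaw 4.3 q6 0.87 F [ 1.2 -0.6 -6.9] open 0.0547
 turn [-169.9    0.9    0.2] shift cm [  0.4   19.71 -34.54]
 turn [10.1  0.1 -0.6] shift cm [  0.4   19.71 -34.54]
```

View pics/s23.png

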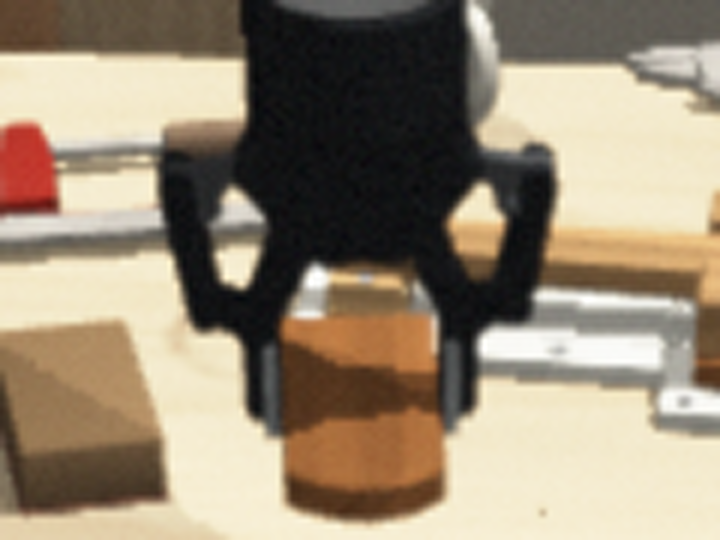

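Request:
arm_command --plan '[-42, 0, 0, 0, 12, -18, 255, -42, 0, 0, 0, 12, -18, 255, -42, 0, 0, 0, 12, -18, 255, -42, 0, 0, 0, 12, -18, 255, -42, 0, 0, 0, 12, -18, 255]'

```text
time: 23.55
ee_pos: [0.5558, -0.031, 0.1576]
tool_rot: [0.261, 0.657, -0.259, 0.658]
ft_force: [0.5, -0.2, -7.6]
opening: 0.0553
```

```bash
python3 -c "
from h import *
go((.6217,.1345),174.2,.16)"
```

```text
t 23.55 pos [ 0.5558 -0.031   0.1576] yaw 46.9 q6 0.55 F [ 0.5 -0.2 -7.6] open 0.0553
 turn [-1.273e+02  2.000e-01 -1.000e-01] shift cm [-0.19 16.59 -6.5 ]
 turn [52.7 -0.1 -0.2] shift cm [-0.19 16.59 -6.5 ]
```

Request:
arm_command --plan '[-42, 0, 0, 0, 14, -5, 255, -42, 0, 0, 0, 14, -5, 255, -42, 0, 0, 0, 14, -5, 255, -42, 0, 0, 0, 14, -5, 255, -42, 0, 0, 0, 14, -5, 255]'

```text
time: 24.05
ee_pos: [0.6149, 0.1028, 0.157]
tool_rot: [0.007, 0.707, -0.007, 0.707]
ft_force: [-0.3, -1.0, -7.1]
opening: 0.0548
```

Request:
arm_command --plan '[-42, 0, 0, 0, 0, 0, 255, -42, 0, 0, 0, 0, 0, 255, -42, 0, 0, 0, 0, 0, 255, -42, 0, 0, 0, 0, 0, 255, -42, 0, 0, 0, 0, 0, 255]'

```text
time: 24.55
ee_pos: [0.6146, 0.1007, 0.1574]
tool_rot: [-0.245, 0.663, 0.246, 0.663]
ft_force: [-0.7, -0.4, -7.5]
opening: 0.0546
```

```bash
python3 -c "
from h import *
go((.6217,.1345),174.2,.15)"
```

```text
t 24.55 pos [0.6146 0.1007 0.1574] yaw 130.6 q6 -0.68 F [-0.7 -0.4 -7.5] open 0.0546
 turn [-43.6   0.   -0. ] shift cm [0.75 2.1  2.74]
 turn [ 1.364e+02 -0.000e+00 -1.000e-01] shift cm [0.75 2.1  2.74]
```

Request:
arm_command --plan '[-40, 0, 0, 0, 2.1, 2.7, 255, -40, 0, 0, 0, 2.1, 2.7, 255, -40, 0, 0, 0, 2.1, 2.7, 255, -40, 0, 0, 0, 2.1, 2.7, 255, -40, 0, 0, 0, 2.1, 2.7, 255]'

```text
time: 25.05
ee_pos: [0.6216, 0.1342, 0.1574]
tool_rot: [-0.457, 0.539, 0.458, 0.539]
ft_force: [0.2, -1.0, -7.8]
opening: 0.0547
```

```bash
python3 -c "
from h import *
go((.6217,.1345),174.2,.1)"
```

```text
t 25.05 pos [0.6216 0.1342 0.1574] yaw 170.6 q6 -1.32 F [ 0.2 -1.  -7.8] open 0.0547
 turn [-3.6  0.   0. ] shift cm [ 5.74 -0.01  0.03]
 turn [176.4   0.   -0. ] shift cm [ 5.74 -0.01  0.03]
```

Request:
arm_command --plan '[-3.6, 0, 0, 2, 0, 0, 255, -3.6, 0, 0, 5, 0, 0, 255, -3.6, 0, 0, 7.2, 0, 0, 255, -3.6, 0, 0, 7.5, 0, 0, 255, -3.6, 0, 0, 7.5, 0, 0, 255]'

```text
time: 25.55
ee_pos: [0.6216, 0.1341, 0.0834]
tool_rot: [-0.473, 0.526, 0.473, 0.526]
ft_force: [0.6, -0.4, -5.7]
opening: 0.0553
```

```bash
python3 -c "
from h import *
crop(snap('side'),310,120,410,195,8,'s25')
crop(snap('top'),130,150,230,225,8,'t25')
go((.6217,.1345),174.2,.0586)"
```

```text
t 25.65 pos [0.6237 0.1343 0.0863] yaw 173.9 q6 -1.38 F [ 0.4  0.4 -7.4] open 0.0548
 turn [-0.3  0.1  0.3] shift cm [ 2.77  0.21 -0.  ]
 turn [ 1.797e+02  5.000e-01 -1.000e-01] shift cm [ 2.77  0.21 -0.  ]
```

View pics/s25.png

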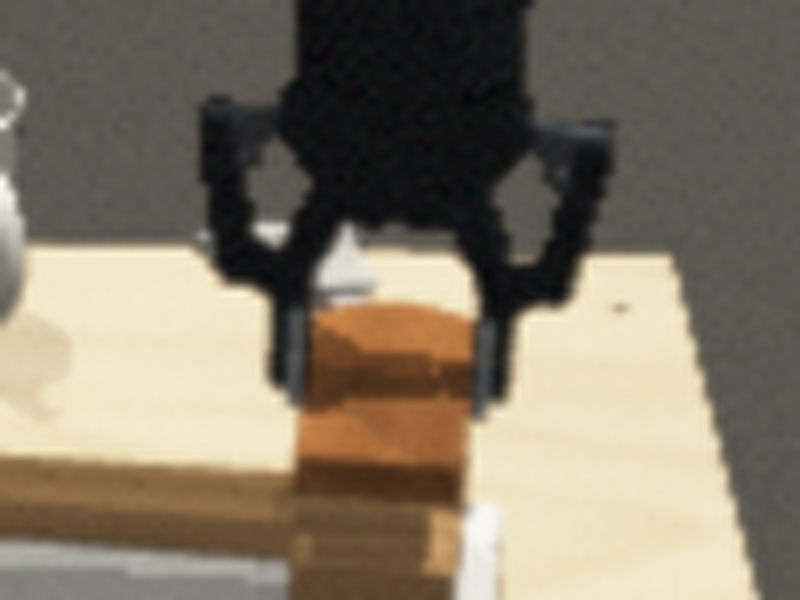

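View pics/t25.png

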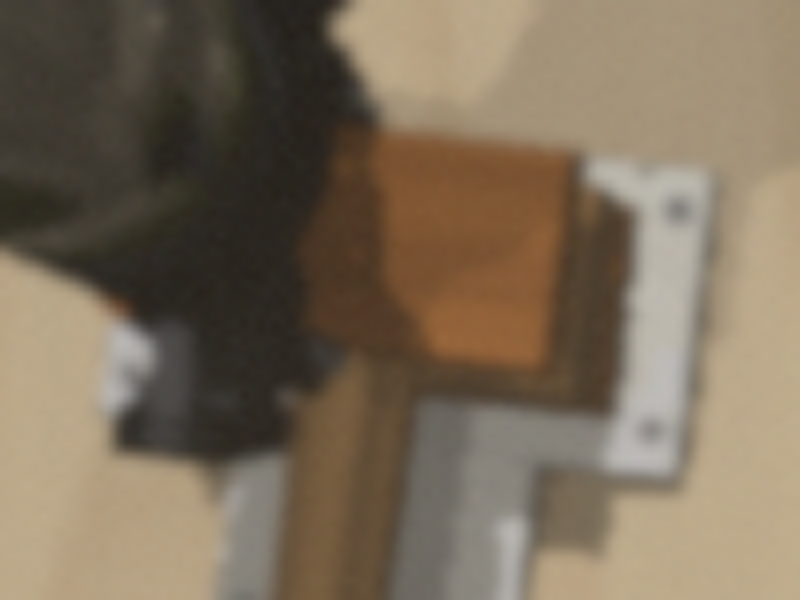

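```bash
python3 -c "
from h import *
f=lambda l: np.array(l)/8+[130-.44,150-.44]
print((cr(plane('top',f([(579,149),(550,368)]),.1015))*1000).round(1))
go((.6217,.1345),174.2,.0586)"
```

```text
[[ 28.6 -64.7]
 [-26.4 -64.5]]
t 25.65 pos [0.6237 0.1343 0.0863] yaw 173.9 q6 -1.38 F [ 0.4  0.4 -7.4] open 0.0548
 turn [-0.3  0.1  0.3] shift cm [ 2.77  0.21 -0.  ]
 turn [ 1.797e+02  5.000e-01 -1.000e-01] shift cm [ 2.77  0.21 -0.  ]
```

Request:
arm_command --plan '[0, 0, 0, 0.5, 0.2, 0.25, 255, 0, 0, 0.2, 1, 0.2, 0.25, 255, 0, 0, 0.2, 1.5, 0.2, 0.25, 255, 0, 0, 0.2, 2, 0.2, 0.25, 255, 0, 0, 0.2, 2, 0.2, 0.25, 255]'

```text
time: 26.15
ee_pos: [0.6211, 0.1369, 0.0652]
tool_rot: [-0.472, 0.526, 0.473, 0.526]
ft_force: [-0.6, -0.5, -7.2]
opening: 0.0549
```

```bash
python3 -c "
from h import *
crop(snap('side'),310,140,390,200,10,'s26')
crop(snap('top'),130,150,230,225,8,'t26')
go((.6217,.1370),174.2,.0586)"
```

```text
t 26.25 pos [0.6216 0.1369 0.066 ] yaw 173.9 q6 -1.37 F [ 0.4  0.1 -7.5] open 0.0548
 turn [-0.3  0.1  0.1] shift cm [ 0.74 -0.01  0.01]
 turn [ 1.797e+02  1.000e-01 -1.000e-01] shift cm [ 0.74 -0.01  0.01]
```

View pics/s26.png

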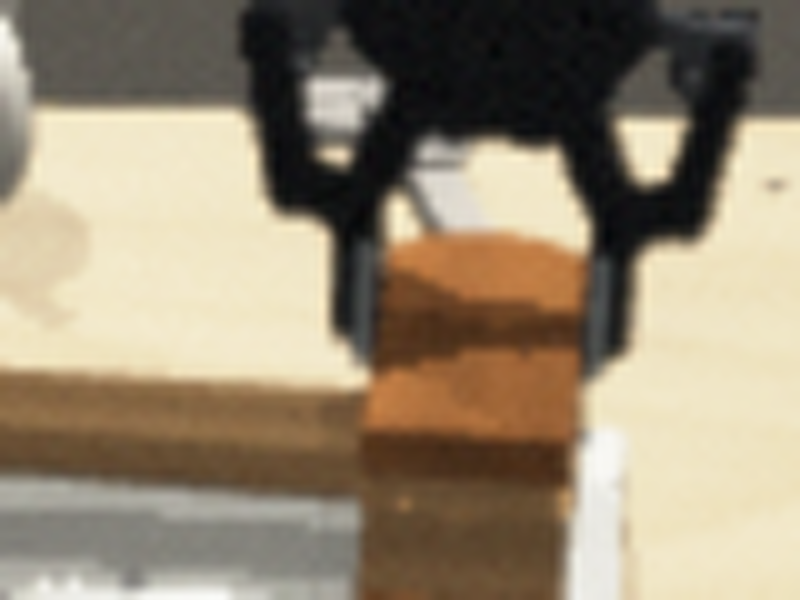

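View pics/t26.png

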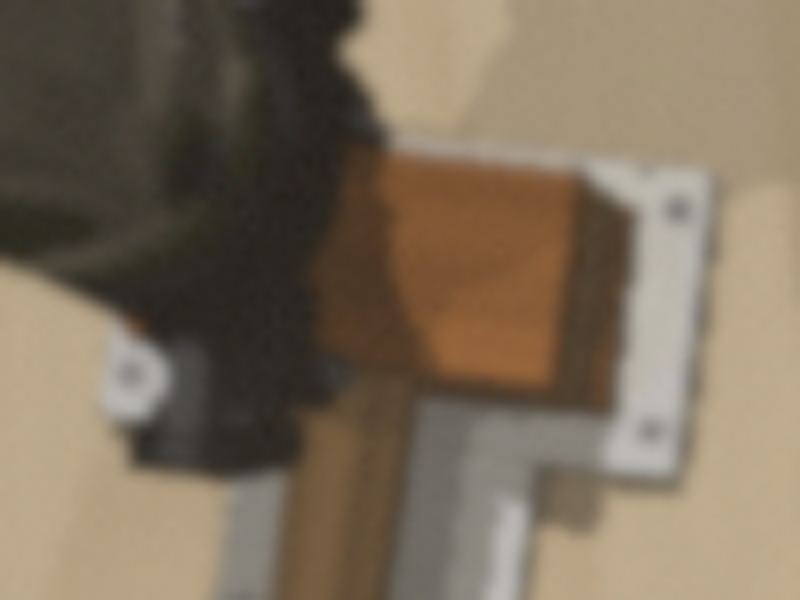

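```bash
python3 -c "
from h import *
f=lambda l: np.array(l)/8+[130-.44,150-.44]
print((cr(plane('top',f([(582,170),(553,386)]),.0815))*1000).round(1))"
```

```text
[[ 26.7 -61.3]
 [-28.5 -61. ]]
```

Request:
arm_command --plan '[0, 0, 0, 0.2, 0, 0, 255, 0, 0, 0, 0.4, 0, 0, 255, 0, 0, 0, 0.6, 0, 0, 255, 0, 0, 0, 0.7, 0, 0, 255, 0, 0, 0, 0.7, 0, 0, 255]'

```text
time: 26.75
ee_pos: [0.6216, 0.1369, 0.0589]
tool_rot: [-0.473, 0.525, 0.473, 0.526]
ft_force: [-0.4, -0.3, -7.8]
opening: 0.0547
```

```bash
python3 -c "
from h import *
go((.6217,.1370),174.2,.0586)"
```

```text
t 26.75 pos [0.6216 0.1369 0.0589] yaw 173.9 q6 -1.37 F [-0.4 -0.3 -7.8] open 0.0547
 turn [-0.3  0.1  0.1] shift cm [ 0.03 -0.01  0.01]
 turn [ 1.797e+02  1.000e-01 -1.000e-01] shift cm [ 0.03 -0.01  0.01]
```

Matches the cores' -61.4. Lower a hair, release, lift.

Request:
arm_command --plan '[0, 0, 0, 0.05, 0, 0, 255, 0, 0, 0, 0.1, 0, 0, 255, 0, 0, 0, 0.1, 0, 0, 80, 0, 0, 0, 0.1, 0, 0, 40, 0, 0, 0, 0.1, 0, 0, 40]'

```text
time: 27.25
ee_pos: [0.6219, 0.137, 0.0582]
tool_rot: [-0.473, 0.525, 0.473, 0.527]
ft_force: [-1.3, -0.3, -5.9]
opening: 0.0724
```

Request:
arm_command --plan '[0, 0, 0, 0, 0, 0, 20, 0, 0, 0, 0, 0, 0, 20, 0, 0, 0, -2, 0, 0, 20, 0, 0, 0, -6, 0, 0, 20, 0, 0, 0, -10, 0, 0, 20]'

```text
time: 27.75
ee_pos: [0.6207, 0.1367, 0.1583]
tool_rot: [-0.472, 0.526, 0.473, 0.526]
ft_force: [1.6, 0.9, -5.2]
opening: 0.0789
```

Request:
arm_command --plan '[0, 0, 0, -4, 0, -5, 0, 0, 0, 0, -4, 0, -10, 0, 0, 0, 0, -4, 0, -15, 0, 0, 0, 0, -4, 0, -20, 0, 0, 0, 0, -4, 0, -24, 0]'

```text
time: 28.25
ee_pos: [0.5959, -0.1021, 0.1983]
tool_rot: [-0.473, 0.525, 0.473, 0.527]
ft_force: [1.3, -0.2, -5.8]
opening: 0.0854
```

```bash
python3 -c "
from h import *
crop(snap('side'),260,150,380,240,6,'s28')
im=snap('top','t28');crop(im,130,150,230,300,5,'t28c')
go((.4,-.1),174.2,.2)"
```

```text
t 28.35 pos [ 0.5957 -0.1065  0.1979] yaw 173.5 q6 -1.77 F [-0.1 -0.  -6.6] open 0.0848
 turn [-0.7 -0.   0.1] shift cm [-0.25 19.52 -1.58]
 turn [1.793e+02 2.000e-01 1.000e-01] shift cm [-0.25 19.52 -1.58]
```

View pics/s28.png

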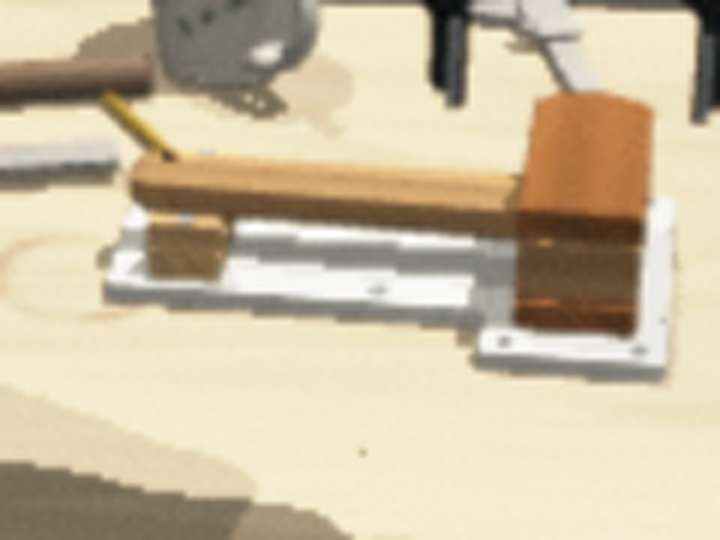

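View pics/t28c.png

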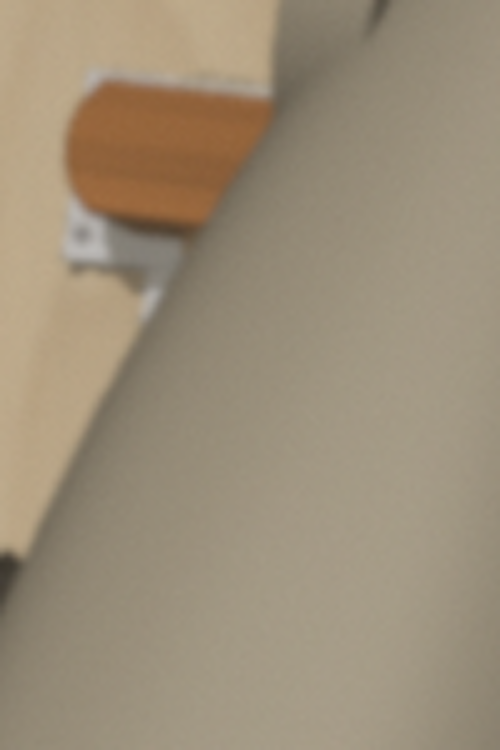

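Request:
arm_command --plan '[0, 0, 0, 0, 3, -5, 0, 0, 0, 0, 0, 6, -8, 0, 0, 0, 0, 0, 9, -10, 0, 0, 0, 0, 0, 11, -12, 0, 0, 0, 0, 0, 11, -12, 0]'

```text
time: 28.85
ee_pos: [0.4719, -0.2091, 0.1978]
tool_rot: [-0.472, 0.526, 0.472, 0.527]
ft_force: [0.4, -0.8, -6.5]
opening: 0.0855
```

```bash
python3 -c "
from h import *
im=snap('top','t29');crop(im,130,150,230,300,5,'t29c')
c,a,L=fitrect(blob(im,(140,155,222,200),112),.06,.074); print(cr([c])*1000,np.degrees(a),L)
s=readout.get_state(); print(s['time'],s['ee_pos'])"
```

```text
[[-4.91036154 -4.15098626]] 84.19902801513672 [np.float64(0.12739246196378978), np.float64(0.061907164980149934)]
28.9 [ 0.47331764 -0.20845969  0.19788392]
```

View pics/t29.png

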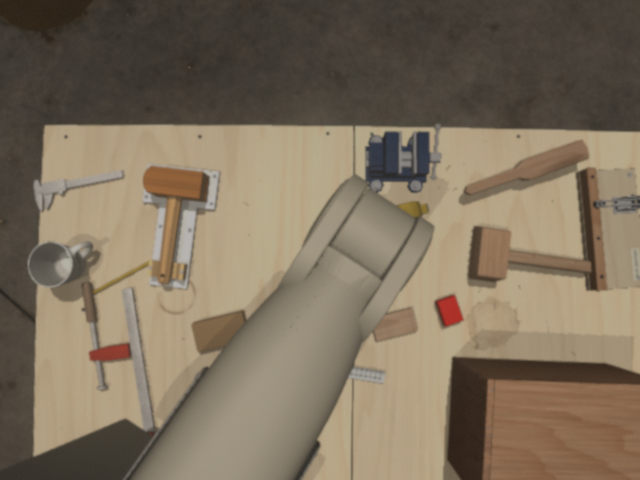

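View pics/t29c.png

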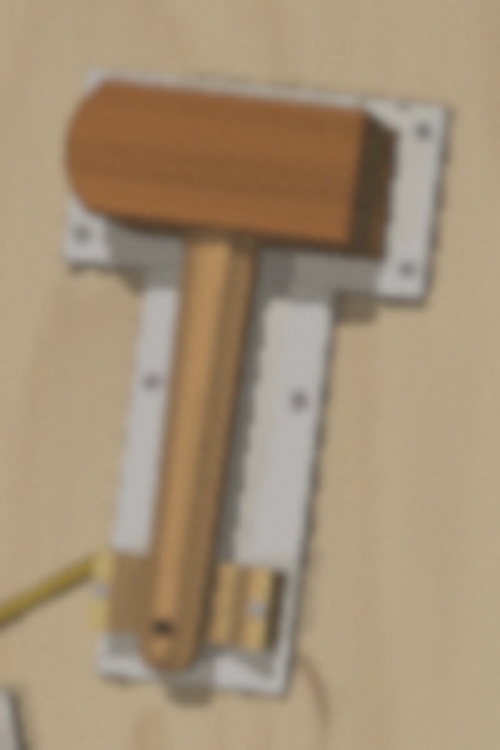

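```bash
python3 -c "
from h import *
f=lambda l: np.array(l)/5+[130-.4,150-.4]
print((cr(plane('top',f([(364,108),(348,245),(105,80),(88,210),(66,150)]),.074))*1000).round(1))
print(ctrl.close_job())"
```

```text
[[ 27.2 -59.8]
 [-29.2 -60.4]
 [ 27.4  47.7]
 [-26.4  47.5]
 [ -2.9  59.9]]
the job is handed in; nothing more can be done
None
```

The mallet is dry-assembled on the cradle, and I handed the job in at about 29 s of the 99 s allowed. Both cores, then the handle, then the upper cheek went on in that order, and the wrist force showed no jump during any placing. No verdict came back.

**Upper cheek:** in the last top picture its ends lie at y -60 and +60 mm in the cradle's frame, with sides within about 2 mm of ±28. Its rounded end is over the rounded core.

**Cores and handle:** measured before the cheek went on, the cores sat at about y -41.5 and +38 mm. With the wide end still just above the cores, the handle's far end was at x about 28, in line within half a degree. The last side picture shows the stack lying flat with the shank on the rest.

**Disagreements:**
- The top camera puts the cores about 1 to 3 mm off in y from the robot's own readings. The side picture shows a 2 mm ledge at the square end that the top view does not. All of this is well inside the tolerances.
- An automatic fit of the finished head gave (-5, -4) mm. I discarded it because it also took in the sides below the cheek, and used the corner points above instead.

**Bystanders:** I did not re-measure the tape measure or the offcut. In the last top picture the arm partly hides both, but what shows is where it was at the start. The gripper kept clear of them.

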